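# Rack and peg the rinsed lint screens

### The job

The dryer's lint screens have been rinsed and hung on the hooks to drip. Lift every screen off its hook, stand each in a slot of its own in the drying rack, fully down and upright, and with a spring peg clip its near edge (the one facing the robot) to the upright wire beside it, so that the fan cannot blow it over. Leave the spare pegs wherever they lie and do not disturb the detergent bottle, the cup or the soap.

Things in the scene. Friction and masses are not known exactly. Their poses are not given: they have to be found in the camera images.
- hanger: steel drip hanger, fixed: a rail along its y, 200 mm high, over a 12 mm high drip tray (x -63 to 39). Origin: on the bench below the rail's middle; -x faces the robot. Hooks of 6 mm wire at y -142.5, -47.5, 47.5, 142.5 mm run 42 mm level toward -x (wire centre 200 mm high), then turn up; tips at x -50, 213 mm high. A hung loop comes free lifted 10 to 26 mm, then drawn to -x past the tip.
- rack: grey plastic drying rack, fixed, 112 x 270 mm, three slots along its x, 100 mm apart in y. Origin at the centre of its underside. Its -x side faces the robot (yaw within 0.2 rad).
- slot1 (a point): -y slot of the rack: centre of the slot's floor, 6 mm above the bench; axes as the rack's. Slot 8 mm wide (y), 90 mm long (x), 24 mm deep, with a flared mouth above that, to 30 mm over the floor. A hoop of 5 mm wire stands on its +y side (wire centre y +7 mm): uprights at x -26 mm (the near one) and +26 mm, crossbar 98 mm above the slot's floor.
- slot2 (a point): middle slot of the rack: centre of the slot's floor, 6 mm above the bench; axes as the rack's. Slot 8 mm wide (y), 90 mm long (x), 24 mm deep, with a flared mouth above that, to 30 mm over the floor. A hoop of 5 mm wire stands on its +y side (wire centre y +7 mm): uprights at x -26 mm (the near one) and +26 mm, crossbar 98 mm above the slot's floor.
- slot3 (a point): +y slot of the rack: centre of the slot's floor, 6 mm above the bench; axes as the rack's. Slot 8 mm wide (y), 90 mm long (x), 24 mm deep, with a flared mouth above that, to 30 mm over the floor. A hoop of 5 mm wire stands on its +y side (wire centre y +7 mm): uprights at x -26 mm (the near one) and +26 mm, crossbar 98 mm above the slot's floor.
- screen1: lint screen (may be absent): grey frame with mesh, 80 mm wide (x), 6 thick (y), 110 tall (z), 90 g, same either way round. On top a loop handle 36 wide, 8 thick, z 110 to 150 (opening 24 wide, z 110 to 142), well gripped across its width. Origin: centre of the lower edge. Starts hung by the loop on a hook, 30 mm before the rail, 61 mm over the bench, its x along the rail.
- screen2: lint screen (may be absent): grey frame with mesh, 80 mm wide (x), 6 thick (y), 110 tall (z), 90 g, same either way round. On top a loop handle 36 wide, 8 thick, z 110 to 150 (opening 24 wide, z 110 to 142), well gripped across its width. Origin: centre of the lower edge. Starts hung by the loop on a hook, 30 mm before the rail, 61 mm over the bench, its x along the rail.
- screen3: lint screen (may be absent): grey frame with mesh, 80 mm wide (x), 6 thick (y), 110 tall (z), 90 g, same either way round. On top a loop handle 36 wide, 8 thick, z 110 to 150 (opening 24 wide, z 110 to 142), well gripped across its width. Origin: centre of the lower edge. Starts hung by the loop on a hook, 30 mm before the rail, 61 mm over the bench, its x along the rail.
- screen4: lint screen (may be absent): grey frame with mesh, 80 mm wide (x), 6 thick (y), 110 tall (z), 90 g, same either way round. On top a loop handle 36 wide, 8 thick, z 110 to 150 (opening 24 wide, z 110 to 142), well gripped across its width. Origin: centre of the lower edge. Starts hung by the loop on a hook, 30 mm before the rail, 61 mm over the bench, its x along the rail.
- peg1: jumbo wooden spring peg, 70 g, 24 mm thick, lying on its side, jaws away from the robot (within 0.4 rad at the start). Four alike; one or two spare. Origin: on the pivot axis at the underside, z up; frame of the left (+y) leg. Closed, x is the centreline toward the jaws; opened by q the centreline is at yaw - q/2. Jaw tips 50 mm before the pivot, jaws free to 14 mm; handles end 52 mm behind.
- peg2: jumbo wooden spring peg, 70 g, 24 mm thick, lying on its side, jaws away from the robot (within 0.4 rad at the start). Four alike; one or two spare. Origin: on the pivot axis at the underside, z up; frame of the left (+y) leg. Closed, x is the centreline toward the jaws; opened by q the centreline is at yaw - q/2. Jaw tips 50 mm before the pivot, jaws free to 14 mm; handles end 52 mm behind.
- peg3: jumbo wooden spring peg, 70 g, 24 mm thick, lying on its side, jaws away from the robot (within 0.4 rad at the start). Four alike; one or two spare. Origin: on the pivot axis at the underside, z up; frame of the left (+y) leg. Closed, x is the centreline toward the jaws; opened by q the centreline is at yaw - q/2. Jaw tips 50 mm before the pivot, jaws free to 14 mm; handles end 52 mm behind.
- peg4: jumbo wooden spring peg, 70 g, 24 mm thick, lying on its side, jaws away from the robot (within 0.4 rad at the start). Four alike; one or two spare. Origin: on the pivot axis at the underside, z up; frame of the left (+y) leg. Closed, x is the centreline toward the jaws; opened by q the centreline is at yaw - q/2. Jaw tips 50 mm before the pivot, jaws free to 14 mm; handles end 52 mm behind.
- peg1_open (a joint): opening of peg 1 in rad: 0 shut, 0.60 fully open (stop); about 0.21 when clipped on screen and wire (11 mm), 0.12 on a screen alone. A spring shuts it. The handles are 66 mm across when shut, 54 clipped, and parallel and 36 apart fully squeezed (jaw tips then 30 mm apart); squeeze them about 38 mm behind the pivot, with 20 to 40 N.
- peg2_open (a joint): opening of peg 2 in rad: 0 shut, 0.60 fully open (stop); about 0.21 when clipped on screen and wire (11 mm), 0.12 on a screen alone. A spring shuts it. The handles are 66 mm across when shut, 54 clipped, and parallel and 36 apart fully squeezed (jaw tips then 30 mm apart); squeeze them about 38 mm behind the pivot, with 20 to 40 N.
- peg3_open (a joint): opening of peg 3 in rad: 0 shut, 0.60 fully open (stop); about 0.21 when clipped on screen and wire (11 mm), 0.12 on a screen alone. A spring shuts it. The handles are 66 mm across when shut, 54 clipped, and parallel and 36 apart fully squeezed (jaw tips then 30 mm apart); squeeze them about 38 mm behind the pivot, with 20 to 40 N.
- peg4_open (a joint): opening of peg 4 in rad: 0 shut, 0.60 fully open (stop); about 0.21 when clipped on screen and wire (11 mm), 0.12 on a screen alone. A spring shuts it. The handles are 66 mm across when shut, 54 clipped, and parallel and 36 apart fully squeezed (jaw tips then 30 mm apart); squeeze them about 38 mm behind the pivot, with 20 to 40 N.
- detergent: white detergent bottle, 72 mm diameter, 170 mm tall; leave alone. Origin: centre of its underside
- cup: clear dosing cup, 76 mm diameter, 80 mm tall; leave alone. Origin: centre of its underside
- soap: bar of soap, 85 x 55 x 28 mm; leave alone. Origin: centre of its underside

How it is judged:
By the outcome, as a careful person would: the job done as asked, in the order asked, and still so for the second after the job is handed in, with the robot touching nothing.
Of screen1, screen2, screen3, screen4 only 2 to 3 are there at a start; the rules pass over those that are not, and their reading is None.
At some moment in a run one of peg1, peg2, peg3, peg4 may be knocked a few centimetres aside while the robot is not near it.
It also fails if it takes over 210 s, if anything falls off the work surface, if the arm or the gripper's body presses on something with over 40 N, if the wrist force passes 120 N, or if a joint passes its speed limit or range.

### The arm

A 7-joint arm with a two-finger parallel gripper is mounted at the origin on the work surface. World frame = base frame: x ahead of the robot, y to its left, z up, the work surface at z = 0. Lengths are in m, angles in rad, forces in N, time in s.
With the tool pointing down it reaches from about 0.4 to 0.9 m from the base axis. Payload 5.6 kg.
Tool frame: the origin (TCP) lies midway between the tips of the shut fingers; the grasp point (between the pads) lies robot.grasp_offset behind it (robot.grasp_offset is the distance from the TCP to the grasp point, in m); z points along the fingers, y is the line along which they close (so a half turn about z gives the same grasp; the last joint's range is limited). The gripper opens to 92 mm and grips with 3 to 60 N. Pads are 20 mm wide; open, the fingers measure 128 mm over their backs; the gripper's body (75 mm by 189 mm) begins 69 mm behind the grasp point.
Start: joints at [1.301, 0.468, -0.012, 1.603, 0.006, 1.071, -0.056], TCP at [0.146, -0.633, 0.215] pointing down, gripper open.
Joint ranges: [-2.53, 2.53], [-0.31, 2.02], [-1.57, 1.55], [0.28, 2.44], [-1.29, 4.43], [0.15, 1.84], [-2.92, 2.92]. Speed limits (rad/s): [2.57, 2.57, 3.14, 3.14, 3.14, 3.14, 3.14].

### API

Orientations are given as a unit quaternion [w, x, y, z].
In Python, from workcell import robot gives the robot as it stands.
- The arm moves only by the tool carry_out, never from a script. Its argument "plan" is a list of rows, each an object of numbers: "x", "y", "z": the shift along the tool's x, y, z scaled (see below); "spin": the turn about the tool's z scaled (see below); "fingers": the opening, from -1 (shut) to 1 (fully open). In form: [{"x": .., "y": .., "z": .., "spin": .., "fingers": ..}, ...]. A call has 1 to 12 rows; each row is the pose to reach, as a shift and turn from the pose commanded when the call began, along the tool's axes at that moment, turning the shorter way round; what a row does not reach only later rows make up. The controller multiplies each number of a shift by 200 mm and each number of a turn by pi rad. A row lasts 1/12 s, in which the tool goes at most 41.7 mm and 7.16 degrees, less where a joint would pass 70% of its speed; a pose out of reach is approached as far as the arm can. A call with a number of a shift or a turn outside -1 to 1 is refused whole. A call with a gripper value outside its range is refused whole. The fingers move at their own pace and stop on an object; "squeeze" is the grip in N (left out, the last holds). Time passes only in rows, so rows that repeat a pose let the fingers close. It gives the time, the measured TCP pose, the force, the opening and the grip force at its end, in the units of the state.
- robot.read_state(): the state, without advancing time (a new reading comes with each control period).
- robot.snapshot(name): name is "scene" or "top" or "wrist"; returns a dict with "img" (480x640x3 uint8, red, green, blue), "fov_y" (degrees; the focal length in pixels is half the picture's height over the tangent of half this angle, whatever the lens; pixels are square), "cx", "cy" (the principal point, pixels), "xyz" and "rotation" of the camera in the world; the wrist camera has in their place "T_tool_cam" (4x4, takes a point from camera to tool coordinates, whose origin is the TCP and whose axes are the flange's). Camera axes: x right, y up, looking along -z (the intrinsics and any distortion apply to the point x, -y, -z); pixel columns grow to the right and rows downward; lengths in m; the calibration is good to about 2 mm. A picture is of the moment at which its call begins: read the wrist's pose just before it. There is no depth.
- robot.job_done(): hands the job in; it is judged then, once.
The state is a dict: "t": time; "q": joint angles; "joint_vel": joint speeds; "joint_torque": joint torques, N m; "position": TCP position; "orientation": TCP orientation; "force": force on the tool from outside, world axes, zero at the start; "torque": the same for the moment, N m; "gripper_width": finger opening in m; "grip_force": force on a finger pad.
Only numpy, scipy, OpenCV 4.12 (cv2) and the standard library are available. Lean on these libraries where they do the work, as an engineer would, in place of code of your own. Each camera call takes 0.05 s, during which the arm holds its last target. There are 200 camera calls.

## Working session

There is one attempt and no reset: what is moved stays moved. The work goes in short steps, Python scripts to look and compute and a tool call to move; the robot and the scene stay as the last step left them, time stands still between calls to the robot, and variables do not carry over. Pictures are saved under pics/ and viewed, at most 14 in all, crops included, and the job is handed in when it is done.

Besides the shell and the picture viewer there is one more tool, called after "Request:" as a command line: name --argument value ..., lists and objects as JSON in quotes. carry_out: Moves the arm, as the interface text tells. Its arguments: {"type":"object","properties":{"plan":{"type":"array","items":{"type":"object","properties":{"x":{"type":"number"},"y":{"type":"number"},"z":{"type":"number"},"spin":{"type":"number"},"fingers":{"type":"number"}}}},"squeeze":{"type":"number"}},"required":["plan"]}

```bash
ls; mkdir -p pics; python3 - <<'E'
from workcell import robot
import cv2
s=robot.read_state();print({k:s[k] for k in('t','position','orientation','gripper_width','force')},robot.grasp_offset)
for n in("scene","top"):
    p=robot.snapshot(n);cv2.imwrite(f"pics/{n}0.png",p["img"][:,:,::-1])
    print({k:v for k,v in p.items() if k!="img"})
E
```

```text
pics
{'t': 0.0, 'position': array([ 0.1459796 , -0.63281158,  0.21365482]), 'orientation': array([-8.43066049e-04,  9.93580109e-01,  1.13127506e-01, -1.53702831e-04]), 'gripper_width': 0.09183128242890594, 'force': array([-0.90330998, -0.46867762, -0.55323979])} 0.0187
{'fov_y': 54.08757653558181, 'cx': 316.83255581917757, 'cy': 237.59933205311918, 'xyz': array([ 1.08832166, -0.80291337,  0.80724639]), 'rotation': array([0.85394944, 0.42510678, 0.12512995, 0.27275826])}
{'fov_y': 57.52190887707902, 'cx': 319.3581515330508, 'cy': 238.82873847455926, 'xyz': array([ 0.47611216, -0.00139861,  1.07101423]), 'rotation': array([ 0.71195324,  0.03077425, -0.02500525, -0.70110646])}
```

View pics/scene0.png

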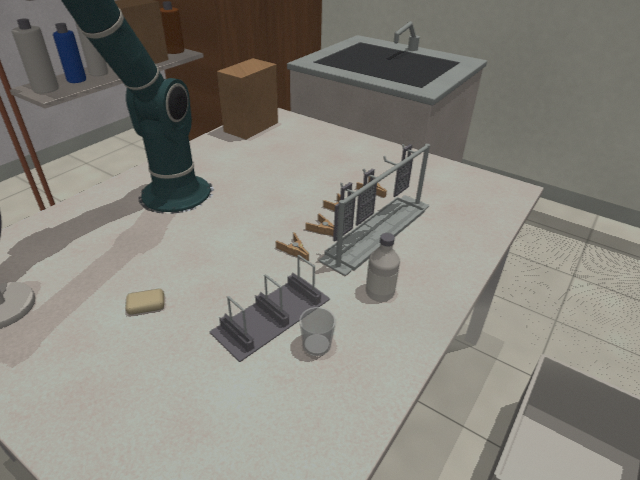

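View pics/top0.png

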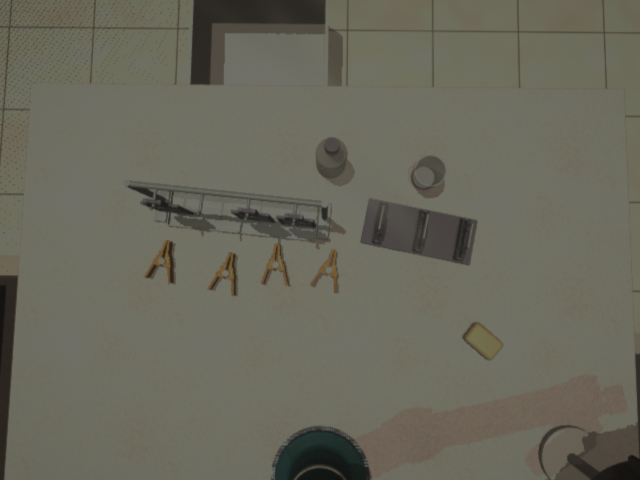

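```bash
cat > h.py <<'E'
from workcell import robot
import cv2, numpy as np
from scipy.spatial.transform import Rotation as R
def rot(q): return R.from_quat([q[1],q[2],q[3],q[0]])
def cam(name):
    s=robot.read_state(); p=robot.snapshot(name)
    f=240/np.tan(np.radians(p["fov_y"]/2)); p["f"]=f
    if name=="wrist":
        T=np.eye(4);T[:3,:3]=rot(s["orientation"]).as_matrix();T[:3,3]=s["position"]
        T=T@p["T_tool_cam"]; p["C"]=T[:3,3];p["M"]=T[:3,:3]
    else: 
        r=np.array(p["rotation"]); p["C"]=np.array(p["xyz"]);p["M"]=rot(r).as_matrix()
    return p
def ray(p,u,v):
    d=p["M"]@np.array([(u-p["cx"])/p["f"],-(v-p["cy"])/p["f"],-1]); return d
def onz(p,u,v,z):
    d=ray(p,u,v); return p["C"]+d*(z-p["C"][2])/d[2]
def proj(p,X):
    c=p["M"].T@(np.array(X)-p["C"]); return np.array([p["cx"]+p["f"]*c[0]/-c[2],p["cy"]+p["f"]*c[1]/c[2]])
def save(p,n,box=None,k=1):
    im=p["img"][:,:,::-1]
    if box: im=im[box[1]:box[3],box[0]:box[2]]
    if k!=1: im=cv2.resize(im,None,fx=k,fy=k,interpolation=cv2.INTER_CUBIC)
    cv2.imwrite("pics/"+n+".png",np.clip(im.astype(float)*1.6,0,255))
E
python3 - <<'E'
from h import *
p=cam("top")
save(p,"topL",(115,165,345,300),3.4); 
hsv=cv2.cvtColor(p["img"],cv2.COLOR_RGB2HSV)
m=cv2.inRange(hsv,(8,110,60),(22,255,255)); 
n,l,st,c=cv2.connectedComponentsWithStats(m)
for i in range(1,n):
    if st[i,4]>60:print("peg",st[i],c[i],onz(p,*c[i],.012))
m=cv2.inRange(hsv,(115,15,0),(179,255,110)) 
m[:, :350]=0;m[:180]=0;m[280:]=0
n,l,st,c=cv2.connectedComponentsWithStats(m)
for i in range(1,n):
    if st[i,4]>300:
        r=cv2.minAreaRect(np.argwhere(l==i)[:,::-1].astype(np.float32));print("rack",st[i],r,onz(p,*r[0],.006),[onz(p,*b,.006)[:2] for b in cv2.boxPoints(r)])
for uv in((370,205),(474,225),(420,232),(395,225)):print(hsv[uv[1],uv[0]])
E
```

```text
peg [145 241  26  42 276] [162.24637681 259.73188406] [0.50315688 0.38838156 0.012     ]
peg [262 244  26  41 257] [275.50194553 263.6848249 ] [0.49783749 0.11310491 0.012     ]
peg [311 250  25  35 158] [325.87974684 265.24683544] [ 0.49595425 -0.00886433  0.012     ]
peg [208 253  26  42 275] [225.89090909 271.57818182] [0.47691368 0.2327508  0.012     ]
peg [329 269   8  23  77] [334.1038961  279.06493506] [ 0.46299949 -0.02917326  0.012     ]
[11 25 82]
[13 25 71]
[10 23 68]
[17 29 80][ WARN:0@1.033] global loadsave.cpp:1063 imwrite_ Unsupported depth image for selected encoder is fallbacked to CV_8U.
```

View pics/topL.png

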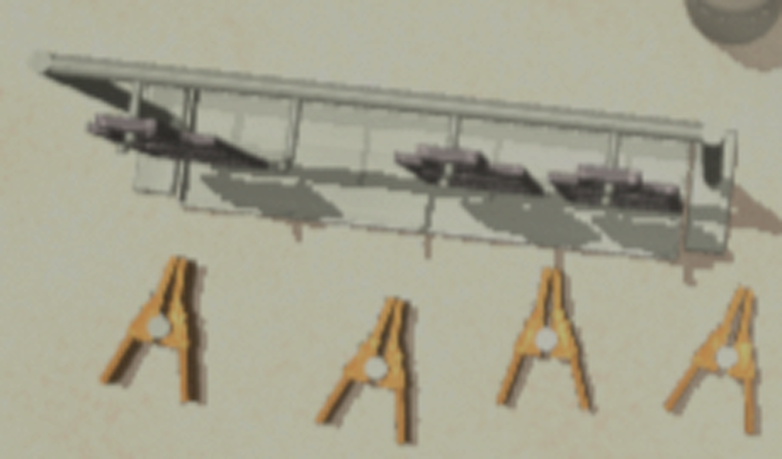

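```bash
python3 - <<'E'
from h import *
p=cam("top")
F=lambda a,b:(115+(a+.5)/3.4-.5,165+(b+.5)/3.4-.5)
for t in((135,82),(297,99),(455,116),(613,131)):print("hookroot",onz(p,*F(*t),.2))
for t in((125,124),(447,153),(605,170)):print("loop",onz(p,*F(*t),.211))
for a,b in(((158,327),(180,258)),((376,367),(398,300)),((545,338),(551,268)),((728,356),(744,290))):
    A=onz(p,*F(*a),.024);B=onz(p,*F(*b),.024);d=B-A;print("peg",A[:2],np.linalg.norm(d),np.arctan2(d[1],d[0]))
g=cv2.cvtColor(p["img"],cv2.COLOR_RGB2GRAY);m=((g<85)*255).astype(np.uint8);m[:,:352]=0;m[:190]=0;m[285:]=0;m[:,485:]=0
n,l,st,c=cv2.connectedComponentsWithStats(m);i=1+np.argmax(st[1:,4])
r=cv2.minAreaRect(np.argwhere(l==i)[:,::-1].astype(np.float32));print(st[i],r,onz(p,*r[0],.006));print([onz(p,*b,.006)[:2].round(4) for b in cv2.boxPoints(r)])
w=cam("wrist");print(w["T_tool_cam"].round(3),w["fov_y"],w["cx"],w["cy"])
s=robot.read_state();print(rot(s["orientation"]).as_matrix().round(3))
E
```

```text
hookroot [0.64145511 0.34151205 0.2       ]
hookroot [0.63260996 0.24458529 0.2       ]
hookroot [0.6237616 0.1503704 0.2      ]
hookroot [0.61613834 0.05650378 0.2       ]
loop [0.61438259 0.34192434 0.211     ]
loop [0.59999803 0.15251078 0.211     ]
loop [0.59134598 0.05997862 0.211     ]
peg [0.50019285 0.3865645 ] 0.0508457370073321 -0.2678859155897468
peg [0.47447238 0.23158937] 0.049398626186341776 -0.2875733786347527
peg [0.49667701 0.11312916] 0.049526394000214254 -0.06208014071806349
peg [ 0.48604626 -0.01581058] 0.047779785278038084 -0.22430805124324185
[ 361  199  116   66 4957] ((418.9119873046875, 231.3665771484375), (111.59935760498047, 45.51384735107422), 11.592175483703613) [ 0.58219471 -0.23488689  0.006     ]
[array([ 0.5529, -0.0906]), array([ 0.6631, -0.1121]), array([ 0.6116, -0.3795]), array([ 0.5024, -0.356 ])]
[[-0.001  0.964  0.266  0.074]
 [ 1.     0.001  0.    -0.   ]
 [-0.     0.266 -0.964 -0.17 ]
 [ 0.     0.     0.     1.   ]] 65.58547596778841 321.44763491251024 238.4858740097847
[[ 0.974  0.225 -0.   ]
 [ 0.225 -0.974  0.001]
 [-0.    -0.001 -1.   ]]
```

Request:
carry_out --plan '[{"x":1,"y":-0.74,"z":-0.2},{"x":1,"y":-0.74,"z":-0.2},{"x":1,"y":-0.74,"z":-0.2},{"x":1,"y":-0.74,"z":-0.2},{"x":1,"y":-0.74,"z":-0.2},{"x":1,"y":-0.74,"z":-0.2},{"x":1,"y":-0.74,"z":-0.2},{"x":1,"y":-0.74,"z":-0.2}]'

```text
invalid input at $.plan[0]: expected keys x, y, z, spin, fingers
```

Request:
carry_out --plan '[{"x":1,"y":-0.74,"z":-0.2},{"x":1,"y":-0.74,"z":-0.2},{"x":1,"y":-0.74,"z":-0.2},{"x":1,"y":-0.74,"z":-0.2},{"x":1,"y":-0.74,"z":-0.2},{"x":1,"y":-0.74,"z":-0.2},{"x":1,"y":-0.74,"z":-0.2},{"x":1,"y":-0.74,"z":-0.2},{"x":1,"y":-0.74,"z":-0.2},{"x":1,"y":-0.74,"z":-0.2}]'

```text
invalid input at $.plan[0]: expected keys x, y, z, spin, fingers
```

```bash
cat >> h.py <<'E'
def st():
    s=robot.read_state();M=rot(s["orientation"]).as_matrix()
    print("t%.1f"%s["t"],"pos",s["position"].round(4),"yaw %.4f"%np.arctan2(M[1,0],M[0,0]),"tilt",M[:2,2].round(3),"w %.4f g %.1f"%(s["gripper_width"],s["grip_force"]),"F",s["force"].round(1),"q",s["q"].round(2))
    return s,M
def go(x,y,z,yaw):
    """scaled move numbers to world TCP pose (yaw: of tool x)"""
    s,M=st(); d=M.T@(np.array([x,y,z])-s["position"]); a=yaw-np.arctan2(M[1,0],M[0,0]); a=(a+np.pi)%(2*np.pi)-np.pi
    print("go",(d/.2).round(3),"spin %.4f"%(-a/np.pi),"rows %.1f %.1f"%(np.linalg.norm(d)/.0417,abs(a)/.125))
E
python3 - <<'E'
from h import *
st();p=cam("wrist");save(p,"w1")
E
```

```text
t0.2 pos [ 0.146  -0.6331  0.2141] yaw 0.2268 tilt [-0.     0.001] w 0.0921 g 0.0 F [ 0.5  1.  -0.3] q [ 1.3   0.47 -0.01  1.6   0.01  1.07 -0.06][ WARN:0@0.804] global loadsave.cpp:1063 imwrite_ Unsupported depth image for selected encoder is fallbacked to CV_8U.
```

View pics/w1.png

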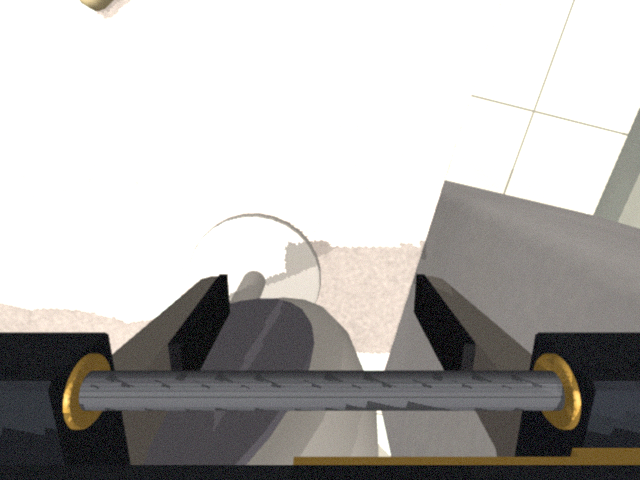

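Request:
carry_out --plan '[{"x":1,"y":-0.74,"z":-0.2,"spin":0,"fingers":1},{"x":1,"y":-0.74,"z":-0.2,"spin":0,"fingers":1},{"x":1,"y":-0.74,"z":-0.2,"spin":0,"fingers":1},{"x":1,"y":-0.74,"z":-0.2,"spin":0,"fingers":1},{"x":1,"y":-0.74,"z":-0.2,"spin":0,"fingers":1},{"x":1,"y":-0.74,"z":-0.2,"spin":0,"fingers":1},{"x":1,"y":-0.74,"z":-0.2,"spin":0,"fingers":1},{"x":1,"y":-0.74,"z":-0.2,"spin":0,"fingers":1}]'

```text
t: 0.97
position: [0.3101, -0.4424, 0.2555]
orientation: [0.001, 0.993, 0.116, 0.001]
force: [-1.0, -0.2, 0.2]
gripper_width: 0.0919
grip_force: 0.0
```

Request:
carry_out --plan '[{"x":1,"y":-0.74,"z":-0.2,"spin":0,"fingers":1},{"x":1,"y":-0.74,"z":-0.2,"spin":0,"fingers":1},{"x":1,"y":-0.74,"z":-0.2,"spin":0,"fingers":1},{"x":1,"y":-0.74,"z":-0.2,"spin":0,"fingers":1},{"x":1,"y":-0.74,"z":-0.2,"spin":0,"fingers":1},{"x":1,"y":-0.74,"z":-0.2,"spin":0,"fingers":1},{"x":1,"y":-0.74,"z":-0.2,"spin":0,"fingers":1},{"x":1,"y":-0.74,"z":-0.2,"spin":0,"fingers":1},{"x":1,"y":-0.74,"z":-0.2,"spin":0,"fingers":1},{"x":1,"y":-0.74,"z":-0.2,"spin":0,"fingers":1}]'

```text
t: 1.8
position: [0.4677, -0.2576, 0.2939]
orientation: [0.0, 0.994, 0.111, -0.001]
force: [0.6, -0.3, -0.3]
gripper_width: 0.0919
grip_force: 0.0
```

```bash
sed -i 's/np.clip(im.astype(float)\*1.6,0,255)/im/' h.py
python3 - <<'E'
from h import *
st();p=cam("wrist");save(p,"w2")
c,s=np.cos(-.2),np.sin(-.2)
for k in(-.1,0,.1):
    for x,y,z in((0,0,.006),(-.026,.007,.104),(.026,.007,.104)):
        X=np.array([.5822+c*x-s*(y+k),-.2349+s*x+c*(y+k),z]);print(k,x,z,proj(p,X).round(1))
E
```

```text
t1.8 pos [ 0.4677 -0.2576  0.2939] yaw 0.2225 tilt [-0.002 -0.   ] w 0.0919 g 0.0 F [ 0.6 -0.3 -0.3] q [ 0.67  0.22 -0.27  1.78  0.06  1.16 -0.97]
-0.1 0 0.006 [401.2 133.6]
-0.1 -0.026 0.104 [403.3 156.2]
-0.1 0.026 0.104 [429.7 102.9]
0 0 0.006 [324.2  96.8]
0 -0.026 0.104 [306.3 110.4]
0 0.026 0.104 [329.8  53.6]
0.1 0 0.006 [243.1  58. ]
0.1 -0.026 0.104 [202.8  61.7]
0.1 0.026 0.104 [223.   1.]
```

View pics/w2.png

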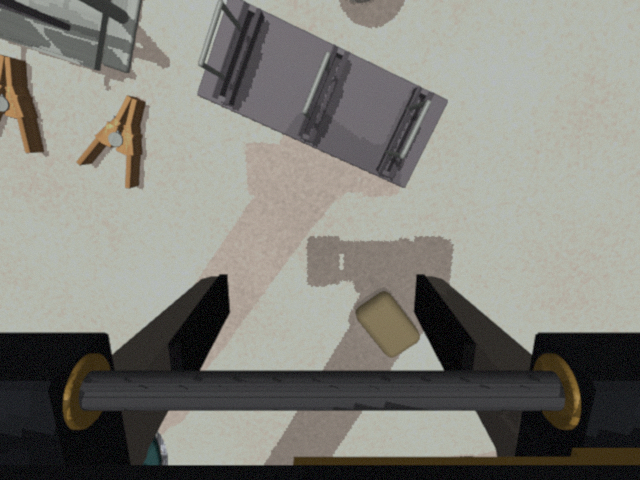

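```bash
python3 - <<'E'
from h import *
go(.530,-.099,.295,.067)
E
```

```text
t1.9 pos [ 0.4678 -0.2574  0.294 ] yaw 0.2225 tilt [-0.001 -0.   ] w 0.0919 g 0.0 F [0.6 0.1 0.2] q [ 0.67  0.22 -0.27  1.78  0.06  1.16 -0.97]
go [ 0.478 -0.704 -0.006] spin 0.0495 rows 4.1 1.2
```

Request:
carry_out --plan '[{"x":0.48,"y":-0.7,"z":0,"spin":0.1,"fingers":1},{"x":0.48,"y":-0.7,"z":0,"spin":0.1,"fingers":1},{"x":0.48,"y":-0.7,"z":0,"spin":0.1,"fingers":1},{"x":0.48,"y":-0.7,"z":0,"spin":0.1,"fingers":1},{"x":0.48,"y":-0.7,"z":0,"spin":0.1,"fingers":1},{"x":0.48,"y":-0.7,"z":0,"spin":0.1,"fingers":1}]'

```text
t: 2.35
position: [0.532, -0.0942, 0.2944]
orientation: [-0.001, 0.999, -0.041, 0.0]
force: [0.0, -1.3, -0.2]
gripper_width: 0.092
grip_force: 0.0
```

```bash
python3 - <<'E'
from h import *
go(.591,.060,.29,-.089)
E
```

```text
t2.4 pos [ 0.532  -0.0942  0.2944] yaw -0.0824 tilt [0.    0.001] w 0.0920 g 0.0 F [ 0.  -1.3 -0.2] q [ 0.41  0.23 -0.35  1.76  0.08  1.16 -1.62]
go [ 0.23  -0.792  0.023] spin 0.0021 rows 4.0 0.1
```

Request:
carry_out --plan '[{"x":0.23,"y":-0.79,"z":0.02,"spin":0.002,"fingers":0.5},{"x":0.23,"y":-0.79,"z":0.02,"spin":0.002,"fingers":0.5},{"x":0.23,"y":-0.79,"z":0.02,"spin":0.002,"fingers":0.5},{"x":0.23,"y":-0.79,"z":0.02,"spin":0.002,"fingers":0.5},{"x":0.23,"y":-0.79,"z":0.02,"spin":0.002,"fingers":0.5},{"x":0.23,"y":-0.79,"z":0.02,"spin":0.002,"fingers":0.5},{"x":0.23,"y":-0.79,"z":0.02,"spin":0.002,"fingers":0.5}]'

```text
t: 2.93
position: [0.5909, 0.053, 0.2899]
orientation: [0.001, 0.999, -0.049, -0.001]
force: [0.3, -0.3, 0.4]
gripper_width: 0.069
grip_force: 0.0
```

```bash
python3 - <<'E'
from h import *
go(.591,.060,.173,-.089);p=cam("wrist");save(p,"w3")
for X in((.591,.060,.211),(.600,.1525,.211),(.591,.060,.173)):print(proj(p,X).round(1))
E
```

```text
t2.9 pos [0.5909 0.053  0.2899] yaw -0.0972 tilt [-0.001 -0.002] w 0.0690 g 0.0 F [ 0.3 -0.3  0.4] q [ 0.17  0.34 -0.41  1.64  0.15  1.19 -1.94]
go [-0.003 -0.036  0.585] spin -0.0026 rows 2.8 0.1
[310.8 246.4]
[177.5 246.6]
[312.  232.6]
```

View pics/w3.png

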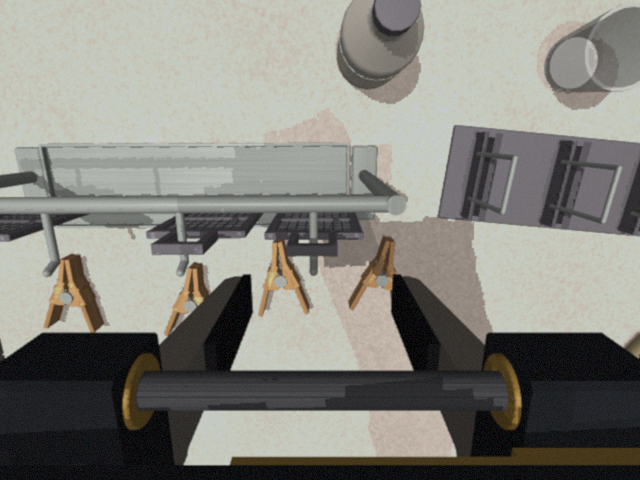

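Request:
carry_out --plan '[{"x":0,"y":0.005,"z":0.3,"spin":0,"fingers":0.5},{"x":0,"y":0.005,"z":0.45,"spin":0,"fingers":0.5},{"x":0,"y":0.005,"z":0.55,"spin":0,"fingers":0.5},{"x":0,"y":0.005,"z":0.58,"spin":0,"fingers":0.5},{"x":0,"y":0.005,"z":0.58,"spin":0,"fingers":0.5},{"x":0,"y":0.005,"z":0.58,"spin":0,"fingers":-0.4},{"x":0,"y":0.005,"z":0.58,"spin":0,"fingers":-0.4},{"x":0,"y":0.005,"z":0.58,"spin":0,"fingers":-0.4},{"x":0,"y":0.005,"z":0.58,"spin":0,"fingers":-0.4},{"x":0,"y":0.005,"z":0.58,"spin":0,"fingers":-0.4},{"x":0,"y":0.005,"z":0.58,"spin":0,"fingers":-0.4},{"x":0,"y":0.005,"z":0.58,"spin":0,"fingers":-0.4}]' --squeeze 20

```text
t: 3.98
position: [0.5917, 0.0558, 0.1757]
orientation: [-0.0, 0.999, -0.047, 0.001]
force: [-0.2, 1.2, 5.8]
gripper_width: 0.0365
grip_force: 19.8
```

```bash
python3 - <<'E'
from h import *
st()
E
```

```text
t4.0 pos [0.5917 0.0558 0.1757] yaw -0.0934 tilt [0.002 0.   ] w 0.0365 g 19.8 F [-0.2  1.2  5.8] q [ 0.15  0.45 -0.39  1.76  0.2   0.97 -1.98]
```

Request:
carry_out --plan '[{"x":0,"y":0,"z":-0.045,"spin":0,"fingers":-0.4},{"x":0,"y":0,"z":-0.09,"spin":0,"fingers":-0.4},{"x":0,"y":0,"z":-0.09,"spin":0,"fingers":-0.4},{"x":0,"y":0,"z":-0.09,"spin":0,"fingers":-0.4},{"x":-0.1,"y":0,"z":-0.09,"spin":0,"fingers":-0.4},{"x":-0.2,"y":0,"z":-0.09,"spin":0,"fingers":-0.4},{"x":-0.3,"y":0,"z":-0.09,"spin":0,"fingers":-0.4},{"x":-0.35,"y":0,"z":-0.09,"spin":0,"fingers":-0.4},{"x":-0.35,"y":0,"z":-0.25,"spin":0,"fingers":-0.4},{"x":-0.35,"y":0,"z":-0.4,"spin":0,"fingers":-0.4},{"x":-0.35,"y":0,"z":-0.6,"spin":0,"fingers":-0.4},{"x":-0.35,"y":0,"z":-0.6,"spin":0,"fingers":-0.4}]'

```text
t: 4.98
position: [0.5252, 0.0628, 0.3018]
orientation: [-0.001, 0.999, -0.047, 0.006]
force: [1.9, 0.2, -1.5]
gripper_width: 0.0363
grip_force: 19.8
```

```bash
cat >> h.py <<'E'
RX,RY,RA=.5822,-.2349,-.2
def slot(k,x=0,y=0,z=0):
    c,s=np.cos(RA),np.sin(RA); Y=y+(k-2)*.1
    return np.array([RX+c*x-s*Y,RY+s*x+c*Y,.006+z])
E
python3 - <<'E'
from h import *
X=slot(1);print(X);go(X[0],X[1],.30,1.37)
p=cam("wrist");save(p,"w4")
E
```

```text
[ 0.56233307 -0.33290666  0.006     ]
t5.0 pos [0.5252 0.0628 0.3018] yaw -0.0938 tilt [0.013 0.001] w 0.0363 g 19.8 F [ 1.9  0.2 -1.5] q [ 0.2   0.21 -0.44  1.78  0.1   1.16 -1.94]
go [0.37  1.952 0.01 ] spin -0.4659 rows 9.5 11.7
```

View pics/w4.png

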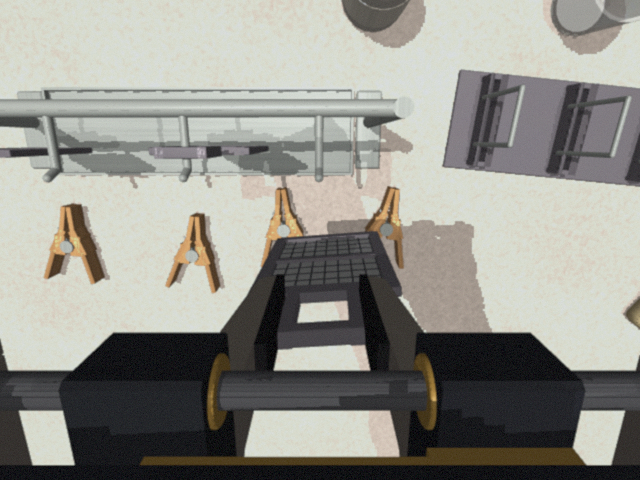

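Request:
carry_out --plan '[{"x":0.19,"y":0.2,"z":0,"spin":-0.039,"fingers":-0.4},{"x":0.19,"y":0.35,"z":0,"spin":-0.078,"fingers":-0.4},{"x":0.19,"y":0.5,"z":0,"spin":-0.117,"fingers":-0.4},{"x":0.19,"y":0.65,"z":0,"spin":-0.156,"fingers":-0.4},{"x":0.19,"y":0.8,"z":0,"spin":-0.195,"fingers":-0.4},{"x":0.19,"y":0.9,"z":0,"spin":-0.234,"fingers":-0.4},{"x":0.19,"y":1,"z":0,"spin":-0.273,"fingers":-0.4},{"x":0.19,"y":1,"z":0,"spin":-0.312,"fingers":-0.4},{"x":0.19,"y":1,"z":0,"spin":-0.351,"fingers":-0.4},{"x":0.19,"y":1,"z":0,"spin":-0.39,"fingers":-0.4},{"x":0.19,"y":1,"z":0,"spin":-0.429,"fingers":-0.4},{"x":0.19,"y":1,"z":0,"spin":-0.466,"fingers":-0.4}]'

```text
t: 6.03
position: [0.5398, -0.141, 0.293]
orientation: [-0.001, 0.773, 0.635, -0.001]
force: [0.2, -0.2, -1.2]
gripper_width: 0.0359
grip_force: 20.0
```

```bash
python3 - <<'E'
from h import *
X=slot(1);go(X[0],X[1],.27,1.371)
E
```

```text
t6.0 pos [ 0.5398 -0.141   0.293 ] yaw 1.3760 tilt [-0.002  0.001] w 0.0359 g 20.0 F [ 0.2 -0.2 -1.2] q [ 0.64  0.3  -0.54  1.71  0.16  1.18 -0.14]
go [-0.92   0.296  0.114] spin 0.0016 rows 4.7 0.0
```

Request:
carry_out --plan '[{"x":-0.92,"y":0.3,"z":0.1,"spin":0,"fingers":-0.4},{"x":-0.92,"y":0.3,"z":0.1,"spin":0,"fingers":-0.4},{"x":-0.92,"y":0.3,"z":0.1,"spin":0,"fingers":-0.4},{"x":-0.92,"y":0.3,"z":0.1,"spin":0,"fingers":-0.4},{"x":-0.92,"y":0.3,"z":0.1,"spin":0,"fingers":-0.4},{"x":-0.92,"y":0.3,"z":0.25,"spin":0,"fingers":-0.4},{"x":-0.92,"y":0.3,"z":0.25,"spin":0,"fingers":-0.4},{"x":-0.92,"y":0.3,"z":0.25,"spin":0,"fingers":-0.4},{"x":-0.92,"y":0.3,"z":0.25,"spin":0,"fingers":-0.4}]'

```text
t: 6.78
position: [0.563, -0.3315, 0.2446]
orientation: [-0.001, 0.774, 0.634, 0.0]
force: [1.1, -1.0, -0.9]
gripper_width: 0.0364
grip_force: 20.0
```

```bash
python3 - <<'E'
from h import *
X=slot(1);go(X[0],X[1],.24,1.371)
p=cam("wrist");save(p,"w5")
for x,y,z in((-.026,.007,.098),(.026,.007,.098),(-.045,0,.03),(.045,0,.03),(-.045,0,0),(.045,0,0)):print(x,y,z,proj(p,slot(1,x,y,z)).round(1))
s,M=st()
for y in(-.04,.04):
  for d in (-.003,.003): print("bottom",y,d,proj(p,s["position"]+M@np.array([d,y,.112])).round(1))
E
```

```text
t6.8 pos [ 0.563  -0.3315  0.2446] yaw 1.3724 tilt [-0.     0.001] w 0.0364 g 20.0 F [ 1.1 -1.  -0.9] q [ 0.79  0.49 -0.44  1.54  0.22  1.16  0.11]
go [-0.008 -0.002  0.023] spin 0.0004 rows 0.1 0.0
-0.026 0.007 0.098 [291.9 219.7]
0.026 0.007 0.098 [352.8 219.8]
-0.045 0 0.03 [278.7 212.1]
0.045 0 0.03 [365.7 212.1]
-0.045 0 0 [281.7 206.8]
0.045 0 0 [362.6 206.8]
t6.8 pos [ 0.5634 -0.3315  0.2456] yaw 1.3726 tilt [0.001 0.   ] w 0.0352 g 20.0 F [ 0.5 -0.2 -1.1] q [ 0.79  0.49 -0.44  1.54  0.22  1.16  0.11]
bottom -0.04 -0.003 [272.5 238.5]
bottom -0.04 0.003 [272.3 231. ]
bottom 0.04 -0.003 [374.7 238.4]
bottom 0.04 0.003 [375. 231.]
```

View pics/w5.png

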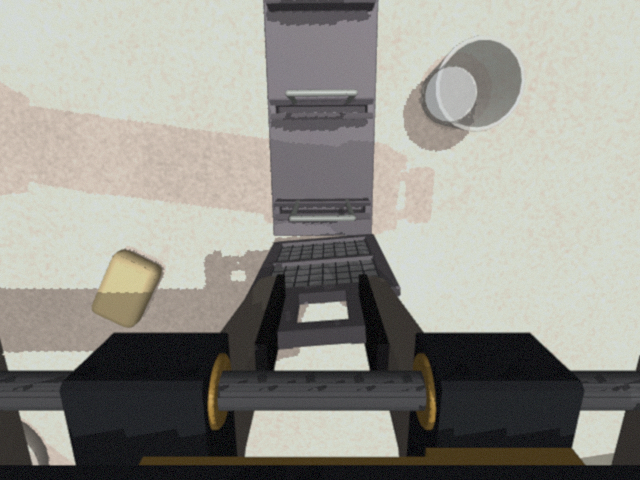

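```bash
python3 - <<'E'
from h import *
im=cv2.imread("pics/w5.png")[195:350,240:410];cv2.imwrite("pics/w5c.png",cv2.convertScaleAbs(cv2.resize(im,None,fx=4,fy=3.8,interpolation=cv2.INTER_CUBIC)[:590],alpha=2))
E
```

```text
(no output)
```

View pics/w5c.png

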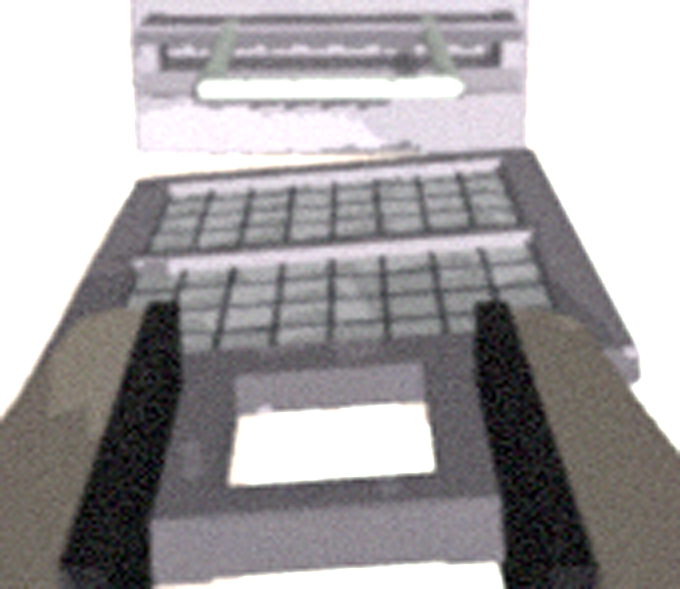

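```bash
cat >> h.py <<'E'
def edge(p,a,b,z,k,box):
    """near-camera bottom edge pixels a,b at height z -> in slot k axes"""
    A,B=onz(p,*a,z),onz(p,*b,z);c,s=np.cos(RA),np.sin(RA);Q=np.array([[c,s],[-s,c]])
    o=slot(k)[:2];a2,b2=Q@(A[:2]-o),Q@(B[:2]-o);d=b2-a2
    yaw=np.arctan2(d[1],d[0]); n=np.array([-np.sin(yaw),np.cos(yaw)])
    print("z",z,"len",np.linalg.norm(d).round(4),"yaw err",yaw.round(4),"centre in slot",((a2+b2)/2-.003*n).round(4))
E
python3 - <<'E'
from h import *
p=cam("wrist");s,M=st()
for z in(.128,.1335,.139):edge(p,(275,243.2),(374,234.5),z,1,0)
for a,b in(((289,217.8),(356,217.8)),):
    A,B=onz(p,*a,.1065),onz(p,*b,.1065);print(A,B,np.linalg.norm(A-B),slot(1,-.026,.007),slot(1,.026,.007))
E
```

```text
t6.9 pos [ 0.5635 -0.3317  0.246 ] yaw 1.3725 tilt [ 0.002 -0.001] w 0.0361 g 20.0 F [ 0.  -1.  -0.7] q [ 0.79  0.49 -0.44  1.54  0.22  1.16  0.11]
z 0.128 len 0.0797 yaw err 0.0916 centre in slot [ 0.0025 -0.0067]
z 0.1335 len 0.0782 yaw err 0.0916 centre in slot [ 0.0025 -0.0051]
z 0.139 len 0.0766 yaw err 0.0916 centre in slot [ 0.0024 -0.0036]
[ 0.53704913 -0.31871717  0.1065    ] [ 0.59276619 -0.32996986  0.1065    ] 0.056842002505143964 [ 0.53824202 -0.32088079  0.006     ] [ 0.58920548 -0.33121159  0.006     ]
```

```bash
python3 - <<'E'
from h import *
p=cam("wrist");s,M=st()
edge(p,(275,243.2),(374,234.5),.131,1,0)
edge(p,(277.5,331.8),(365,324),.281,1,0)
c,sn=np.cos(RA),np.sin(RA);o=s["position"][:2]-slot(1)[:2];print("tcp in slot",c*o[0]+sn*o[1],-sn*o[0]+c*o[1])
E
```

```text
t6.9 pos [ 0.5635 -0.332   0.2462] yaw 1.3722 tilt [ 0.002 -0.001] w 0.0359 g 20.0 F [ 0.7  0.3 -0.6] q [ 0.79  0.49 -0.44  1.54  0.22  1.16  0.11]
z 0.131 len 0.079 yaw err 0.0913 centre in slot [ 0.0027 -0.0062]
z 0.281 len 0.0355 yaw err 0.0985 centre in slot [-0.     -0.0018]
tcp in slot 0.0009529876427160403 0.0011084258725363788
```

Request:
carry_out --plan '[{"x":0.037,"y":-0.01,"z":0,"spin":0.029,"fingers":-0.4},{"x":0.037,"y":-0.01,"z":0,"spin":0.029,"fingers":-0.4},{"x":0.037,"y":-0.01,"z":0,"spin":0.029,"fingers":-0.4},{"x":0.037,"y":-0.01,"z":0,"spin":0.029,"fingers":-0.4},{"x":0.037,"y":-0.01,"z":0,"spin":0.029,"fingers":-0.4}]'

```text
t: 7.35
position: [0.5622, -0.3256, 0.245]
orientation: [0.0, 0.802, 0.597, 0.0]
force: [0.1, 0.6, -1.6]
gripper_width: 0.036
grip_force: 20.0
```

```bash
cat >> h.py <<'E'
def bottom(g,r0=222,r1=262,c0=285,c1=366):
    g=cv2.GaussianBlur(g,(5,3),0).astype(float);dy=g[2:]-g[:-2]
    cs=np.arange(c0,c1);rs=r0+np.argmin(dy[r0-1:r1-1,c0:c1],0)
    for _ in range(6):
        k=np.polyfit(cs,rs,1);e=abs(rs-np.polyval(k,cs));m=e<max(1.2,np.median(e)*2)
        cs,rs=cs[m],rs[m]
    return k,len(cs)
E
python3 - <<'E'
from h import *
g0=cv2.cvtColor(cv2.imread("pics/w5.png"),cv2.COLOR_BGR2GRAY);k,n=bottom(g0);print(np.polyval(k,[275,374]),n)
p=cam("wrist");st();g=cv2.cvtColor(p["img"],cv2.COLOR_RGB2GRAY);k,n=bottom(g,212);print(k,np.polyval(k,[275,374]),n)
save(p,"w6c",(240,180,410,350),3.5)
E
```

```text
[240.99585818 233.28036336] 51
t7.4 pos [ 0.562  -0.3257  0.2448] yaw 1.2800 tilt [ 0. -0.] w 0.0361 g 20.0 F [-0.5 -0.2 -1.5] q [ 0.78  0.48 -0.42  1.55  0.21  1.15  0.02]
[6.96621223e-02 2.04138903e+02] [223.29598637 230.19253648] 62
```

View pics/w6c.png

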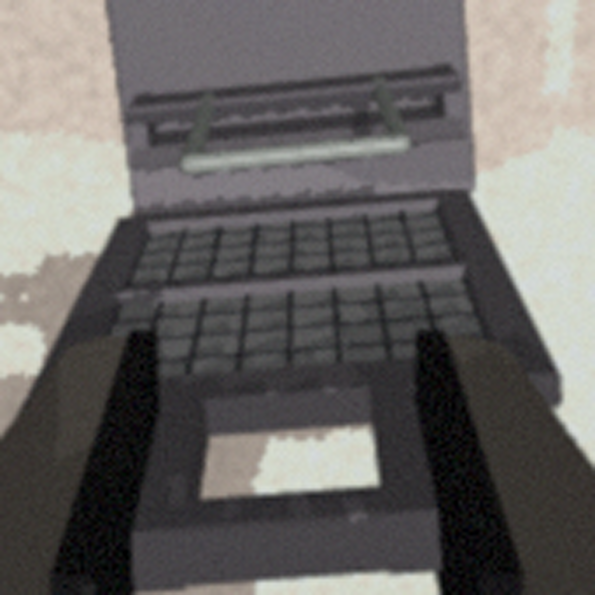

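```bash
cat >> h.py <<'E'
def rel(p,e,b,zb,k):
    """screen bottom edge pixels e=(a,b) at height zb and crossbar end pixels b (z .104): screen pose relative to slot seen in the same view"""
    c,s=np.cos(RA),np.sin(RA);Q=np.array([[c,s],[-s,c]]);o=slot(k)[:2]
    f=lambda uv,z:Q@(onz(p,*uv,z)[:2]-o)
    a2,b2=f(e[0],zb),f(e[1],zb);d=b2-a2;yaw=np.arctan2(d[1],d[0]);S=(a2+b2)/2-.003*np.array([-np.sin(yaw),np.cos(yaw)])
    a3,b3=f(b[0],.104),f(b[1],.104);d3=b3-a3;W=(a3+b3)/2-np.array([0,.007])
    print("len",np.linalg.norm(d).round(4),np.linalg.norm(d3).round(4),"yaw screen %.3f bar %.3f"%(yaw,np.arctan2(d3[1],d3[0])),"screen",S.round(4),"slot",W.round(4),"move along slot axes",(W-S).round(4))
E
python3 - <<'E'
from h import *
p=cam("wrist");s,M=st();print(s["position"][2]-.1147)
rel(p,((273.7,242),(375.7,234.9)),((292,226.3),(357,220.9)),s["position"][2]-.1147,1)
E
```

```text
t7.5 pos [ 0.562  -0.3257  0.2447] yaw 1.2797 tilt [ 0. -0.] w 0.0363 g 20.0 F [ 0.1  0.8 -0.4] q [ 0.78  0.48 -0.42  1.55  0.21  1.15  0.02]
0.12997274545969748
len 0.0812 0.0559 yaw screen -0.020 bar -0.007 screen [-0.0007 -0.0004] slot [0.0001 0.0016] move along slot axes [0.0007 0.002 ]
```

Request:
carry_out --plan '[{"x":0.01,"y":0.003,"z":0.15,"spin":-0.003,"fingers":-0.4},{"x":0.01,"y":0.003,"z":0.3,"spin":-0.003,"fingers":-0.4},{"x":0.01,"y":0.003,"z":0.4,"spin":-0.003,"fingers":-0.4},{"x":0.01,"y":0.003,"z":0.44,"spin":-0.003,"fingers":-0.4},{"x":0.01,"y":0.003,"z":0.47,"spin":-0.003,"fingers":-0.4},{"x":0.01,"y":0.003,"z":0.5,"spin":-0.003,"fingers":-0.4},{"x":0.01,"y":0.003,"z":0.52,"spin":-0.003,"fingers":-0.4},{"x":0.01,"y":0.003,"z":0.54,"spin":-0.003,"fingers":-0.4},{"x":0.01,"y":0.003,"z":0.54,"spin":-0.003,"fingers":-0.4}]'

```text
t: 8.2
position: [0.5634, -0.3241, 0.1367]
orientation: [0.001, 0.8, 0.601, 0.0]
force: [-0.2, -0.9, -1.8]
gripper_width: 0.0359
grip_force: 20.0
```

```bash
python3 - <<'E'
from h import *
s,M=st();print(s["position"][2]-.1147)
E
```

```text
t8.2 pos [ 0.5634 -0.3241  0.1367] yaw 1.2885 tilt [ 0.001 -0.001] w 0.0359 g 20.0 F [-0.2 -0.9 -1.8] q [ 0.75  0.59 -0.4   1.65  0.27  0.96 -0.02]
0.02200032202345198
```

Request:
carry_out --plan '[{"x":0,"y":0,"z":0.03,"spin":0,"fingers":-0.4},{"x":0,"y":0,"z":0.06,"spin":0,"fingers":-0.4},{"x":0,"y":0,"z":0.075,"spin":0,"fingers":-0.4},{"x":0,"y":0,"z":0.085,"spin":0,"fingers":-0.4},{"x":0,"y":0,"z":0.085,"spin":0,"fingers":-0.4}]'

```text
t: 8.62
position: [0.5641, -0.3245, 0.1209]
orientation: [0.001, 0.8, 0.601, 0.0]
force: [-0.1, -2.1, 7.1]
gripper_width: 0.0357
grip_force: 20.0
```

```bash
python3 - <<'E'
from h import *
s,M=st();print(s["position"][2]-.1147)
E
```

```text
t8.6 pos [ 0.5641 -0.3245  0.1209] yaw 1.2884 tilt [ 0.002 -0.002] w 0.0357 g 20.0 F [-0.1 -2.1  7.1] q [ 0.75  0.61 -0.39  1.66  0.28  0.93 -0.03]
0.0062414813055043095
```

Request:
carry_out --plan '[{"x":0,"y":0,"z":0,"spin":0,"fingers":0.4},{"x":0,"y":0,"z":0,"spin":0,"fingers":0.4},{"x":0,"y":0,"z":0,"spin":0,"fingers":0.4},{"x":0,"y":0,"z":0,"spin":0,"fingers":0.4},{"x":0,"y":0,"z":-0.1,"spin":0,"fingers":0.4},{"x":0,"y":0,"z":-0.3,"spin":0,"fingers":0.4},{"x":0,"y":0,"z":-0.5,"spin":0,"fingers":0.4},{"x":0,"y":0,"z":-0.7,"spin":0,"fingers":0.4},{"x":0,"y":0,"z":-0.85,"spin":0,"fingers":0.4},{"x":0,"y":0,"z":-0.85,"spin":0,"fingers":0.4}]'

```text
t: 9.45
position: [0.5664, -0.3243, 0.2973]
orientation: [0.005, 0.799, 0.601, 0.003]
force: [0.7, -0.4, 0.5]
gripper_width: 0.0647
grip_force: 0.0
```

```bash
python3 - <<'E'
from h import *
p=cam("wrist");save(p,"w7");
for z in(0,.110,.15):print([proj(p,slot(1,x,0.001,z)).round(0) for x in((-.04,.04) if z<.12 else(-.018,.018))])
go(.5995,.151,.29,-.01)
E
```

```text
[array([286., 206.]), array([350., 201.])]
[array([278., 227.]), array([360., 220.])]
[array([298., 236.]), array([340., 233.])]
t9.5 pos [ 0.565  -0.3239  0.2936] yaw 1.2888 tilt [ 0.006 -0.003] w 0.0648 g 0.0 F [-0.1  0.2 -0.4] q [ 0.78  0.45 -0.44  1.49  0.19  1.24  0.04]
go [ 2.329 -0.495  0.011] spin 0.4134 rows 11.4 10.4
```

View pics/w7.png

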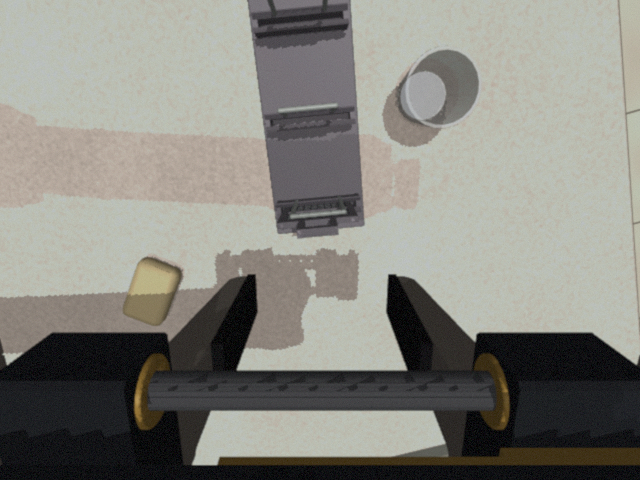

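```bash
sed -i 's/^RX,RY,RA=.*/RX,RY,RA=.5825,-.2333,-.2/' h.py; python3 - <<'E'
from h import *
p=cam("wrist");g=cv2.cvtColor(p["img"],cv2.COLOR_RGB2GRAY)
for k in(1,2,3):
    a,b=proj(p,slot(k,-.026,.007,.098)),proj(p,slot(k,.026,.007,.098));print(k,a.round(1),b.round(1))
    # brightness profile across bar
    for f in(.2,.5,.8):
        u,v=a+(b-a)*f; 
        if v>8: r=np.arange(int(v)-6,int(v)+7);print("  v %.1f"%v,dict(zip(r.tolist(),g[r,int(round(u))].tolist())))
E
```

```text
1 [294.  216.8] [346.6 212.4]
  v 215.9 {209: 64, 210: 60, 211: 57, 212: 79, 213: 88, 214: 111, 215: 141, 216: 157, 217: 137, 218: 113, 219: 74, 220: 43, 221: 45}
  v 214.6 {208: 52, 209: 49, 210: 67, 211: 89, 212: 98, 213: 126, 214: 147, 215: 142, 216: 126, 217: 85, 218: 51, 219: 48, 220: 57}
  v 213.3 {207: 66, 208: 72, 209: 77, 210: 97, 211: 112, 212: 138, 213: 161, 214: 138, 215: 118, 216: 81, 217: 54, 218: 50, 219: 49}
2 [282.8 110. ] [339.6 105.1]
  v 109.0 {103: 116, 104: 121, 105: 112, 106: 112, 107: 141, 108: 161, 109: 172, 110: 148, 111: 113, 112: 83, 113: 63, 114: 63, 115: 74}
  v 107.5 {101: 118, 102: 116, 103: 117, 104: 119, 105: 135, 106: 157, 107: 174, 108: 155, 109: 124, 110: 91, 111: 71, 112: 65, 113: 72}
  v 106.1 {100: 114, 101: 118, 102: 116, 103: 133, 104: 153, 105: 171, 106: 166, 107: 137, 108: 105, 109: 78, 110: 70, 111: 73, 112: 75}
3 [269.7 -14.9] [331.3 -20.6]
```

Request:
carry_out --plan '[{"x":0.2,"y":-0.05,"z":0,"spin":0,"fingers":0.5},{"x":0.4,"y":-0.1,"z":0,"spin":0.05,"fingers":0.5},{"x":0.6,"y":-0.15,"z":0,"spin":0.09,"fingers":0.5},{"x":0.8,"y":-0.2,"z":0,"spin":0.13,"fingers":0.5},{"x":1,"y":-0.25,"z":0,"spin":0.17,"fingers":0.5},{"x":1,"y":-0.25,"z":0,"spin":0.21,"fingers":0.5},{"x":1,"y":-0.25,"z":0,"spin":0.25,"fingers":0.5},{"x":1,"y":-0.25,"z":0,"spin":0.29,"fingers":0.5},{"x":1,"y":-0.25,"z":0,"spin":0.33,"fingers":0.5},{"x":1,"y":-0.25,"z":0,"spin":0.37,"fingers":0.5},{"x":1,"y":-0.25,"z":0,"spin":0.41,"fingers":0.5},{"x":1,"y":-0.25,"z":0,"spin":0.41,"fingers":0.5}]'

```text
t: 10.55
position: [0.5696, -0.1175, 0.287]
orientation: [-0.0, 1.0, -0.003, -0.002]
force: [-0.2, 0.5, 0.5]
gripper_width: 0.0687
grip_force: 0.0
```

```bash
python3 - <<'E'
from h import *
go(.5995,.151,.29,-.01)
E
```

```text
t10.6 pos [ 0.5696 -0.1175  0.287 ] yaw -0.0051 tilt [-0.004  0.001] w 0.0687 g 0.0 F [-0.2  0.5  0.5] q [ 0.38  0.31 -0.3   1.67  0.1   1.17 -1.51]
go [ 0.142 -1.343 -0.014] spin 0.0016 rows 6.5 0.0
```

Request:
carry_out --plan '[{"x":0.14,"y":-1,"z":0,"spin":0,"fingers":0.5},{"x":0.14,"y":-1,"z":0,"spin":0,"fingers":0.5},{"x":0.14,"y":-1,"z":0,"spin":0,"fingers":0.5},{"x":0.14,"y":-1,"z":0,"spin":0,"fingers":0.5},{"x":0.14,"y":-1,"z":0,"spin":0,"fingers":0.5},{"x":0.14,"y":-1,"z":0,"spin":0,"fingers":0.5},{"x":0.14,"y":-1,"z":0,"spin":0,"fingers":0.5}]'

```text
t: 11.13
position: [0.5974, 0.0851, 0.2871]
orientation: [-0.0, 1.0, 0.003, -0.002]
force: [-0.2, -1.3, -1.4]
gripper_width: 0.0688
grip_force: 0.0
```

```bash
python3 - <<'E'
from h import *
go(.5995,.151,.29,-.01)
p=cam("wrist");save(p,"w8",(120,150,420,350),2.6)
for X in((.5995,.151,.211),(.6144,.342,.211)):print(proj(p,X).round(1))
E
```

```text
t11.1 pos [0.5974 0.0851 0.2871] yaw 0.0058 tilt [-0.004  0.   ] w 0.0688 g 0.0 F [-0.2 -1.3 -1.4] q [ 0.1   0.36 -0.38  1.62  0.14  1.19 -1.88]
go [ 0.012 -0.33  -0.014] spin 0.0050 rows 1.6 0.1
[225.5 242.9]
[-58.2 220.4]
```

View pics/w8.png

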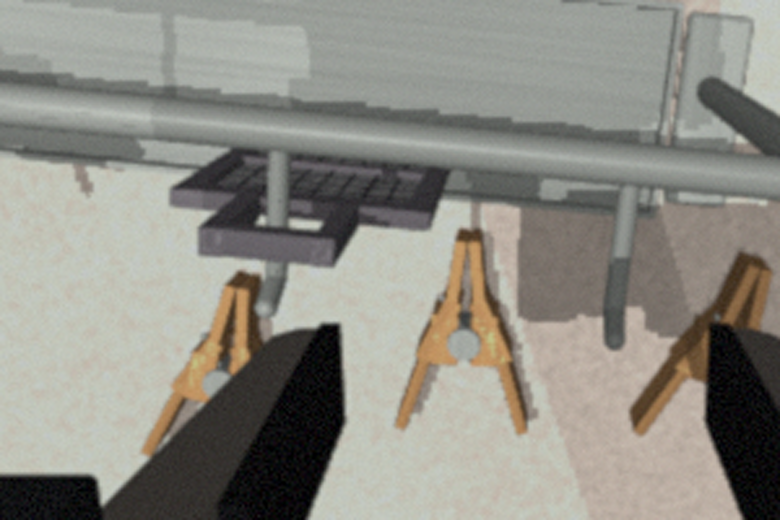

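Request:
carry_out --plan '[{"x":0.005,"y":-0.2,"z":0,"spin":0.023,"fingers":0.5},{"x":0.005,"y":-0.337,"z":0,"spin":0.023,"fingers":0.5},{"x":0.005,"y":-0.337,"z":0.15,"spin":0.023,"fingers":0.5},{"x":0.005,"y":-0.337,"z":0.35,"spin":0.023,"fingers":0.5},{"x":0.005,"y":-0.337,"z":0.5,"spin":0.023,"fingers":0.5},{"x":0.005,"y":-0.337,"z":0.55,"spin":0.023,"fingers":0.5},{"x":0.005,"y":-0.337,"z":0.55,"spin":0.023,"fingers":-0.4},{"x":0.005,"y":-0.337,"z":0.55,"spin":0.023,"fingers":-0.4},{"x":0.005,"y":-0.337,"z":0.55,"spin":0.023,"fingers":-0.4},{"x":0.005,"y":-0.337,"z":0.55,"spin":0.023,"fingers":-0.4},{"x":0.005,"y":-0.337,"z":0.55,"spin":0.023,"fingers":-0.4},{"x":0.005,"y":-0.337,"z":0.55,"spin":0.023,"fingers":-0.4}]' --squeeze 20

```text
t: 12.18
position: [0.6007, 0.1502, 0.1813]
orientation: [-0.0, 0.999, -0.036, 0.001]
force: [0.3, -0.3, 4.2]
gripper_width: 0.0358
grip_force: 19.9
```

```bash
python3 - <<'E'
from h import *
st()
E
```

```text
t12.2 pos [0.6007 0.1502 0.1813] yaw -0.0717 tilt [0.003 0.001] w 0.0358 g 19.9 F [ 0.3 -0.3  4.2] q [-0.02  0.48 -0.37  1.7   0.2   1.   -2.11]
```

Request:
carry_out --plan '[{"x":0,"y":0,"z":-0.045,"spin":0,"fingers":-0.4},{"x":0,"y":0,"z":-0.09,"spin":0,"fingers":-0.4},{"x":0,"y":0,"z":-0.09,"spin":0,"fingers":-0.4},{"x":0,"y":0,"z":-0.09,"spin":0,"fingers":-0.4},{"x":-0.1,"y":0,"z":-0.09,"spin":0,"fingers":-0.4},{"x":-0.2,"y":0,"z":-0.09,"spin":0,"fingers":-0.4},{"x":-0.3,"y":0,"z":-0.09,"spin":0,"fingers":-0.4},{"x":-0.38,"y":0,"z":-0.09,"spin":0,"fingers":-0.4},{"x":-0.4,"y":0,"z":-0.25,"spin":0,"fingers":-0.4},{"x":-0.4,"y":0,"z":-0.4,"spin":0,"fingers":-0.4},{"x":-0.4,"y":0,"z":-0.6,"spin":0,"fingers":-0.4},{"x":-0.4,"y":0,"z":-0.6,"spin":0,"fingers":-0.4}]'

```text
t: 13.18
position: [0.5231, 0.1571, 0.3069]
orientation: [-0.002, 0.999, -0.036, 0.006]
force: [0.7, 1.0, -0.5]
gripper_width: 0.0355
grip_force: 19.9
```

Request:
carry_out --plan '[{"x":-0.1,"y":0.2,"z":0,"spin":-0.038,"fingers":-0.4},{"x":-0.2,"y":0.35,"z":0,"spin":-0.076,"fingers":-0.4},{"x":-0.25,"y":0.5,"z":0,"spin":-0.114,"fingers":-0.4},{"x":-0.25,"y":0.65,"z":0,"spin":-0.152,"fingers":-0.4},{"x":-0.25,"y":0.8,"z":0,"spin":-0.19,"fingers":-0.4},{"x":-0.25,"y":0.9,"z":0,"spin":-0.228,"fingers":-0.4},{"x":-0.25,"y":1,"z":0,"spin":-0.266,"fingers":-0.4},{"x":-0.25,"y":1,"z":0,"spin":-0.304,"fingers":-0.4},{"x":-0.25,"y":1,"z":0,"spin":-0.342,"fingers":-0.4},{"x":-0.25,"y":1,"z":0,"spin":-0.38,"fingers":-0.4},{"x":-0.25,"y":1,"z":0,"spin":-0.42,"fingers":-0.4},{"x":-0.25,"y":1,"z":0,"spin":-0.458,"fingers":-0.4}]'

```text
t: 14.18
position: [0.4555, -0.0405, 0.2993]
orientation: [-0.0, 0.773, 0.634, -0.0]
force: [-0.0, 0.5, -1.0]
gripper_width: 0.0356
grip_force: 20.0
```

```bash
python3 - <<'E'
from h import *
go(.44,-.22,.25,1.371)
E
```

```text
t14.2 pos [ 0.4555 -0.0405  0.2993] yaw 1.3732 tilt [-0. -0.] w 0.0356 g 20.0 F [-0.   0.5 -1. ] q [ 0.37  0.07 -0.38  1.93  0.03  1.14 -0.21]
go [-0.895  0.1    0.246] spin 0.0007 rows 4.5 0.0
```

Request:
carry_out --plan '[{"x":-0.89,"y":0.1,"z":0,"spin":0,"fingers":-0.4},{"x":-0.89,"y":0.1,"z":0,"spin":0,"fingers":-0.4},{"x":-0.89,"y":0.1,"z":0,"spin":0,"fingers":-0.4},{"x":-0.89,"y":0.1,"z":0,"spin":0,"fingers":-0.4},{"x":-0.89,"y":0.1,"z":0,"spin":0,"fingers":-0.4},{"x":-0.89,"y":0.1,"z":0,"spin":0,"fingers":-0.4},{"x":-0.89,"y":0.1,"z":0,"spin":0,"fingers":-0.4},{"x":-0.89,"y":0.1,"z":0,"spin":0,"fingers":-0.4}]'

```text
t: 14.85
position: [0.4395, -0.2171, 0.2993]
orientation: [-0.0, 0.775, 0.632, 0.0]
force: [-0.4, 0.5, -1.3]
gripper_width: 0.0358
grip_force: 20.0
```

```bash
cat >> h.py <<'E'
def held(h):
    """held screen's bottom edge (h below TCP) in tool axes, against plain bench"""
    p=cam("wrist");s=robot.read_state();M=rot(s["orientation"]).as_matrix();save(p,"held%d"%int(s["t"]*10))
    g=cv2.GaussianBlur(cv2.cvtColor(p["img"],cv2.COLOR_RGB2GRAY),(3,3),0)
    top={}
    for c in range(255,400):
        r=np.where(g[215:262,c]<100)[0]
        if len(r) and (g[215+r[0]:215+r[0]+8,c]<110).all(): top[c]=215+r[0]-.5
    cs=np.array(list(top));rs=np.array(list(top.values()))
    m=(cs>290)&(cs<360);k=np.polyfit(cs[m],rs[m],1);e=rs-np.polyval(k,cs);ok=cs[abs(e)<1.6]
    f=lambda u:(M.T@(onz(p,u,np.polyval(k,u),s["position"][2]-h)-s["position"]))[:2]
    a,b=f(ok.min()),f(ok.max());d=b-a
    a2=np.arctan2(-d[0],d[1])  # rotation about tool z (spin sense) of screen relative to tool y
    print("cols",ok.min(),ok.max(),"rows",np.polyval(k,[ok.min(),ok.max()]).round(1),"rms",e[abs(e)<1.6].std().round(2),"len",np.linalg.norm(d).round(4),"spin-angle",a2.round(4),"centre tool",((a+b)/2-np.array([.003,0])).round(4))
E
python3 - <<'E'
from h import *
held(.1203);st()
E
```

```text
cols 274 371 rows [229.6 229.4] rms 0.41 len 0.0779 spin-angle -0.0002 centre tool [-0.0014 -0.0003]
t14.9 pos [ 0.4397 -0.2169  0.2995] yaw 1.3700 tilt [-0.     0.001] w 0.0355 g 20.0 F [ 0.3  0.4 -0.1] q [ 0.58  0.12 -0.21  1.87  0.03  1.15  0.16]
```

```bash
python3 - <<'E'
from h import *
go(.583,-.2319,.255,1.371)
E
```

```text
t14.9 pos [ 0.4397 -0.2169  0.2995] yaw 1.3700 tilt [-0.     0.001] w 0.0355 g 20.0 F [ 0.3  0.4 -0.1] q [ 0.58  0.12 -0.21  1.87  0.03  1.15  0.16]
go [0.069 0.717 0.222] spin -0.0003 rows 3.6 0.0
```

Request:
carry_out --plan '[{"x":0.069,"y":0.717,"z":0,"spin":0,"fingers":-0.4},{"x":0.069,"y":0.717,"z":0,"spin":0,"fingers":-0.4},{"x":0.069,"y":0.717,"z":0,"spin":0,"fingers":-0.4},{"x":0.069,"y":0.717,"z":0,"spin":0,"fingers":-0.4},{"x":0.069,"y":0.717,"z":0.1,"spin":0,"fingers":-0.4},{"x":0.069,"y":0.717,"z":0.22,"spin":0,"fingers":-0.4},{"x":0.069,"y":0.717,"z":0.22,"spin":0,"fingers":-0.4},{"x":0.069,"y":0.717,"z":0.22,"spin":0,"fingers":-0.4},{"x":0.069,"y":0.717,"z":0.22,"spin":0,"fingers":-0.4}]'

```text
t: 15.65
position: [0.5832, -0.2334, 0.2569]
orientation: [0.001, 0.775, 0.632, 0.0]
force: [0.1, -0.1, 0.0]
gripper_width: 0.0358
grip_force: 20.0
```

```bash
python3 - <<'E'
from h import *
go(.583,-.2319,.1463,1.371)
p=cam("wrist");g=cv2.cvtColor(p["img"],cv2.COLOR_RGB2GRAY)
a,b=proj(p,slot(2,-.026,.007,.098)),proj(p,slot(2,.026,.007,.098));print(a.round(1),b.round(1))
for f in(.2,.5,.8):
    u,v=a+(b-a)*f; r=np.arange(int(v)-6,int(v)+7);print("  v %.1f"%v,dict(zip(r.tolist(),g[r,int(round(u))].tolist())))
E
```

```text
t15.7 pos [ 0.5832 -0.2334  0.2569] yaw 1.3684 tilt [ 0.001 -0.   ] w 0.0358 g 20.0 F [ 0.1 -0.1  0. ] q [ 0.49  0.41 -0.21  1.6   0.09  1.14  0.05]
go [ 0.007 -0.003  0.553] spin -0.0008 rows 2.7 0.0
[292.1 215. ] [350.9 214.8]
  v 214.9 {208: 61, 209: 57, 210: 64, 211: 80, 212: 94, 213: 130, 214: 162, 215: 178, 216: 159, 217: 128, 218: 87, 219: 66, 220: 77}
  v 214.9 {208: 60, 209: 59, 210: 67, 211: 89, 212: 106, 213: 139, 214: 162, 215: 178, 216: 155, 217: 126, 218: 84, 219: 67, 220: 80}
  v 214.8 {208: 48, 209: 47, 210: 51, 211: 68, 212: 103, 213: 148, 214: 166, 215: 168, 216: 140, 217: 123, 218: 111, 219: 113, 220: 114}
```

Request:
carry_out --plan '[{"x":0.007,"y":-0.003,"z":0.15,"spin":0,"fingers":-0.4},{"x":0.007,"y":-0.003,"z":0.3,"spin":0,"fingers":-0.4},{"x":0.007,"y":-0.003,"z":0.42,"spin":0,"fingers":-0.4},{"x":0.007,"y":-0.003,"z":0.46,"spin":0,"fingers":-0.4},{"x":0.007,"y":-0.003,"z":0.5,"spin":0,"fingers":-0.4},{"x":0.007,"y":-0.003,"z":0.53,"spin":0,"fingers":-0.4},{"x":0.007,"y":-0.003,"z":0.56,"spin":0,"fingers":-0.4},{"x":0.007,"y":-0.003,"z":0.59,"spin":0,"fingers":-0.4},{"x":0.007,"y":-0.003,"z":0.62,"spin":0,"fingers":-0.4},{"x":0.007,"y":-0.003,"z":0.64,"spin":0,"fingers":-0.4},{"x":0.007,"y":-0.003,"z":0.66,"spin":0,"fingers":-0.4},{"x":0.007,"y":-0.003,"z":0.66,"spin":0,"fingers":-0.4}]'

```text
t: 16.7
position: [0.5834, -0.2333, 0.1262]
orientation: [0.001, 0.775, 0.632, 0.0]
force: [-2.4, 0.9, 12.5]
gripper_width: 0.0361
grip_force: 20.0
```

```bash
python3 - <<'E'
from h import *
s,M=st();print(s["position"][2]-.1203)
E
```

```text
t16.7 pos [ 0.5834 -0.2333  0.1262] yaw 1.3670 tilt [ 0.002 -0.001] w 0.0361 g 20.0 F [-2.4  0.9 12.5] q [ 0.47  0.54 -0.2   1.72  0.13  0.89  0.02]
0.005886998150328324
```

Seated. Release, rise, and head for the leftmost screen.

Request:
carry_out --plan '[{"x":0,"y":0,"z":0,"spin":0,"fingers":0.4},{"x":0,"y":0,"z":0,"spin":0,"fingers":0.4},{"x":0,"y":0,"z":0,"spin":0,"fingers":0.4},{"x":0,"y":0,"z":0,"spin":0,"fingers":0.4},{"x":0,"y":0,"z":-0.1,"spin":0,"fingers":0.4},{"x":0,"y":0,"z":-0.3,"spin":0,"fingers":0.4},{"x":0,"y":0,"z":-0.5,"spin":0,"fingers":0.4},{"x":0,"y":0,"z":-0.7,"spin":0,"fingers":0.4},{"x":0,"y":0,"z":-0.85,"spin":0,"fingers":0.4},{"x":0,"y":0,"z":-0.85,"spin":0,"fingers":0.4}]'

```text
t: 17.53
position: [0.5855, -0.2337, 0.3011]
orientation: [0.005, 0.775, 0.632, 0.003]
force: [0.4, 0.5, 0.4]
gripper_width: 0.0644
grip_force: 0.0
```

Request:
carry_out --plan '[{"x":0.2,"y":0,"z":0,"spin":0.038,"fingers":0.5},{"x":0.4,"y":0,"z":0,"spin":0.076,"fingers":0.5},{"x":0.6,"y":0,"z":0,"spin":0.114,"fingers":0.5},{"x":0.8,"y":0,"z":0,"spin":0.152,"fingers":0.5},{"x":1,"y":0,"z":0,"spin":0.19,"fingers":0.5},{"x":1,"y":0,"z":0,"spin":0.228,"fingers":0.5},{"x":1,"y":0,"z":0,"spin":0.266,"fingers":0.5},{"x":1,"y":0,"z":0,"spin":0.304,"fingers":0.5},{"x":1,"y":0,"z":0,"spin":0.342,"fingers":0.5},{"x":1,"y":0,"z":0,"spin":0.38,"fingers":0.5},{"x":1,"y":0,"z":0,"spin":0.42,"fingers":0.5},{"x":1,"y":0,"z":0,"spin":0.458,"fingers":0.5}]'

```text
t: 18.53
position: [0.6224, -0.0369, 0.2926]
orientation: [0.0, 0.999, -0.039, -0.001]
force: [0.3, -0.1, 0.3]
gripper_width: 0.0691
grip_force: 0.0
```

```bash
python3 - <<'E'
from h import *
go(.6134,.343,.29,-.07)
E
```

```text
t18.5 pos [ 0.6224 -0.0369  0.2926] yaw -0.0778 tilt [-0.001 -0.   ] w 0.0691 g 0.0 F [ 0.3 -0.1  0.3] q [ 0.04  0.36 -0.04  1.58  0.02  1.2  -1.66]
go [-0.192 -1.89   0.013] spin -0.0025 rows 9.1 0.1
```

Request:
carry_out --plan '[{"x":-0.1,"y":-0.95,"z":0,"spin":0,"fingers":0.5},{"x":-0.1,"y":-0.95,"z":0,"spin":0,"fingers":0.5},{"x":-0.1,"y":-0.95,"z":0,"spin":0,"fingers":0.5},{"x":-0.1,"y":-0.95,"z":0,"spin":0,"fingers":0.5},{"x":-0.1,"y":-0.95,"z":0,"spin":0,"fingers":0.5},{"x":-0.1,"y":-0.95,"z":0,"spin":0,"fingers":0.5}]'

```text
t: 19.03
position: [0.6144, 0.1625, 0.2924]
orientation: [-0.002, 1.0, -0.031, -0.001]
force: [-0.6, 0.3, 0.4]
gripper_width: 0.0688
grip_force: 0.0
```

Request:
carry_out --plan '[{"x":-0.1,"y":-0.93,"z":0,"spin":0,"fingers":0.5},{"x":-0.1,"y":-0.93,"z":0,"spin":0,"fingers":0.5},{"x":-0.1,"y":-0.93,"z":0,"spin":0,"fingers":0.5},{"x":-0.1,"y":-0.93,"z":0,"spin":0,"fingers":0.5},{"x":-0.1,"y":-0.93,"z":0,"spin":0,"fingers":0.5},{"x":-0.1,"y":-0.93,"z":0,"spin":0,"fingers":0.5},{"x":-0.1,"y":-0.93,"z":0,"spin":0,"fingers":0.5},{"x":-0.1,"y":-0.93,"z":0,"spin":0,"fingers":0.5}]'

```text
t: 19.7
position: [0.6104, 0.3388, 0.2928]
orientation: [0.001, 0.999, -0.037, -0.0]
force: [0.7, 0.1, 0.4]
gripper_width: 0.0691
grip_force: 0.0
```

```bash
python3 - <<'E'
from h import *
go(.6134,.343,.29,-.07)
p=cam("wrist");save(p,"w9")
c=proj(p,(.6134,.343,.211)).round(1);print(c)
g=cv2.GaussianBlur(cv2.cvtColor(p["img"],cv2.COLOR_RGB2GRAY),(3,3),0)
u,v=c.astype(int);print(g[v-24:v+24:3,u-45:u+46:5])
E
```

```text
t19.7 pos [0.6104 0.3388 0.2928] yaw -0.0738 tilt [-0.    -0.002] w 0.0691 g 0.0 F [0.7 0.1 0.4] q [-0.45  0.5  -0.15  1.37  0.08  1.27 -2.26]
go [ 0.013 -0.022  0.014] spin -0.0012 rows 0.1 0.0
[314.6 240.8]
[[171  46  42  65  52  66  53  69  62 136  91  56  64  43  65  62  64  47
   48]
 [106  47  41  54  46  57  50  58  61 136  89  56  61  45  60  52  65  46
   46]
 [ 67  68  64  65  64  47  48  58  54 135  86  43  50  46  46  49  48  47
   47]
 [ 97 101  96  95  97  49  47  72  94 136 100  61  85  48  72  91  90  91
   93]
 [102 109  99  99  99  46  43  62  62 136  94  59  78  46  53  68  88  93
  116]
 [184 185 177 178 164  45  49 147 140 126 114 106 106  46  56  90  96 100
  106]
 [187 184 184 182 149  69  61  66  65  64  64  64  63  56  60 108 110 109
  111]
 [186 181 183 184 150  90  89  97  97  96  96  95  95 105 108 109 105 108
  106]
 [185 184 184 185 142  61  60  72  73  71  72  69  86 117 110 112 106 106
  108]
 [180 182 183 186 145  60  61  64  60  58  58  58  61 108 102 111 109 110
  107]
 [186 182 181 186 173 108 138 169 164  78 112 131 117 113 113 110 109 110
  108]
 [187 183 183 185 176  61  70 148 183  79 126 137 132 129 128 124 114 110
  112]
 [186 184 181 186 165 108  92 134 180  76 134 133 127 127 127 130 113 109
  110]
 [186 186 182 185 155 130 124 147 180  76 131 133 129 129 132 129 122 110
  111]
 [185 183 184 186 151 126 123 151 182  78 133 135 130 135 133 125 134 114
  114]
 [184 186 185 185 150 125 121 147 182  87 143 148 132 131 133 133 130 133
  111]]
```

```bash
python3 - <<'E'
import cv2,numpy as np
g=cv2.GaussianBlur(cv2.cvtColor(cv2.imread("pics/w9.png"),cv2.COLOR_BGR2GRAY),(3,3),0).astype(int)
print(g[228:252,288:336:4])
for c in range(290,332,3):
    d=g[238:252,c]-g[237:251,c];print(c,238+d.argmax(),d.max(),end="; ")
for r in(238,241):print(r,g[r,276:292],g[r,322:340])
E
```

```text
[[ 99  58  46  47  62  62 106 133  85  59  69  47]
 [120  57  46  54  84  76 109 132  83  64  68  45]
 [153  57  46  68 124 115 116 131 105  84  86  45]
 [177  53  45  73 147 142 117 124 133 106 109  47]
 [182  50  46  63 121 120  96 102 123  98 106  47]
 [180  55  53  53  79  78  68  71  85  72  79  47]
 [177  69  69  62  66  65  62  62  68  64  65  56]
 [176  86  87  83  80  81  80  78  78  77  75  75]
 [177  93  95  95  94  95  94  93  91  91  91  90]
 [177  86  89  92  97  98  97  96  95  95  95  97]
 [175  70  73  80  95  95  95  95  96  92  89 101]
 [174  60  62  70  86  86  87  87  87  82  80 106]
 [174  58  58  64  72  72  71  72  71  69  73 108]
 [174  57  58  60  63  62  60  62  60  61  68 104]
 [175  56  58  57  61  59  58  60  58  58  63  95]
 [175  59  60  62  64  61  59  60  60  58  60  88]
 [175  70  77  83  84  83  63  62  72  67  65  85]
 [177  87 112 122 128 127  74  67 106  95  87  93]
 [182  95 134 149 169 168  87  78 145 131 118 111]
 [185  89 114 141 183 184  95  85 164 146 133 125]
 [186  78  81 116 171 186  96  84 166 143 134 131]
 [185  71  66  96 148 184  95  80 166 137 132 130]
 [183  74  65  88 134 184  92  76 166 134 130 128]
 [181  95  76  88 132 184  90  74 168 133 127 127]]
290 246 25; 293 251 21; 296 245 35; 299 245 38; 302 245 43; 305 245 44; 308 245 44; 311 246 25; 314 246 11; 317 246 10; 320 246 39; 323 246 43; 326 246 31; 329 246 32; 238 [182 183 183 183 182 182 183 184 185 185 186 185 175 145 103  76] [ 97  95  92  89  88  87  89  93  96  97 101 107 109 108 110 116 119 113]
241 [186 186 185 185 185 185 186 186 185 184 186 185 174 143  97  65] [ 62  62  61  59  58  60  68  79  85  91 104 115 117 114 114 116 114 107]
```

Request:
carry_out --plan '[{"x":0.017,"y":-0.03,"z":0,"spin":0.005,"fingers":0.6},{"x":0.017,"y":-0.03,"z":0.15,"spin":0.005,"fingers":0.6},{"x":0.017,"y":-0.03,"z":0.35,"spin":0.005,"fingers":0.6},{"x":0.017,"y":-0.03,"z":0.5,"spin":0.005,"fingers":0.6},{"x":0.017,"y":-0.03,"z":0.56,"spin":0.005,"fingers":0.6},{"x":0.017,"y":-0.03,"z":0.56,"spin":0.005,"fingers":-0.4},{"x":0.017,"y":-0.03,"z":0.56,"spin":0.005,"fingers":-0.4},{"x":0.017,"y":-0.03,"z":0.56,"spin":0.005,"fingers":-0.4},{"x":0.017,"y":-0.03,"z":0.56,"spin":0.005,"fingers":-0.4},{"x":0.017,"y":-0.03,"z":0.56,"spin":0.005,"fingers":-0.4},{"x":0.017,"y":-0.03,"z":0.56,"spin":0.005,"fingers":-0.4},{"x":0.017,"y":-0.03,"z":0.56,"spin":0.005,"fingers":-0.4}]' --squeeze 20

```text
t: 20.75
position: [0.6144, 0.3469, 0.1832]
orientation: [-0.001, 0.999, -0.044, 0.001]
force: [-0.1, -1.5, 4.1]
gripper_width: 0.0361
grip_force: 19.9
```

```bash
python3 - <<'E'
from h import *
st()
E
```

```text
t20.8 pos [0.6144 0.3469 0.1832] yaw -0.0877 tilt [0.002 0.001] w 0.0361 g 19.9 F [-0.1 -1.5  4.1] q [-0.46  0.6  -0.15  1.47  0.09  1.08 -2.29]
```

Request:
carry_out --plan '[{"x":0,"y":0,"z":-0.045,"spin":0,"fingers":-0.4},{"x":0,"y":0,"z":-0.09,"spin":0,"fingers":-0.4},{"x":0,"y":0,"z":-0.09,"spin":0,"fingers":-0.4},{"x":0,"y":0,"z":-0.09,"spin":0,"fingers":-0.4},{"x":-0.1,"y":0,"z":-0.09,"spin":0,"fingers":-0.4},{"x":-0.2,"y":0,"z":-0.09,"spin":0,"fingers":-0.4},{"x":-0.3,"y":0,"z":-0.09,"spin":0,"fingers":-0.4},{"x":-0.38,"y":0,"z":-0.09,"spin":0,"fingers":-0.4},{"x":-0.4,"y":0,"z":-0.25,"spin":0,"fingers":-0.4},{"x":-0.4,"y":0,"z":-0.4,"spin":0,"fingers":-0.4},{"x":-0.4,"y":0,"z":-0.57,"spin":0,"fingers":-0.4},{"x":-0.4,"y":0,"z":-0.57,"spin":0,"fingers":-0.4}]'

```text
t: 21.75
position: [0.5362, 0.3559, 0.3029]
orientation: [-0.004, 0.999, -0.044, 0.005]
force: [0.8, 1.2, -0.4]
gripper_width: 0.036
grip_force: 19.8
```

Request:
carry_out --plan '[{"x":0,"y":0.2,"z":0,"spin":-0.038,"fingers":-0.4},{"x":0,"y":0.35,"z":0,"spin":-0.076,"fingers":-0.4},{"x":-0.05,"y":0.5,"z":0,"spin":-0.114,"fingers":-0.4},{"x":-0.05,"y":0.65,"z":0,"spin":-0.152,"fingers":-0.4},{"x":-0.1,"y":0.8,"z":0,"spin":-0.19,"fingers":-0.4},{"x":-0.1,"y":0.9,"z":0,"spin":-0.228,"fingers":-0.4},{"x":-0.1,"y":1,"z":0,"spin":-0.266,"fingers":-0.4},{"x":-0.1,"y":1,"z":0,"spin":-0.304,"fingers":-0.4},{"x":-0.1,"y":1,"z":0,"spin":-0.342,"fingers":-0.4},{"x":-0.1,"y":1,"z":0,"spin":-0.38,"fingers":-0.4},{"x":-0.1,"y":1,"z":0,"spin":-0.42,"fingers":-0.4},{"x":-0.1,"y":1,"z":0,"spin":-0.464,"fingers":-0.4}]'

```text
t: 22.75
position: [0.4961, 0.1561, 0.295]
orientation: [-0.0, 0.777, 0.63, -0.0]
force: [-1.3, -0.4, -0.6]
gripper_width: 0.0358
grip_force: 19.8
```

```bash
python3 - <<'E'
from h import *
go(.44,-.20,.299,1.371)
E
```

```text
t22.8 pos [0.4961 0.1561 0.295 ] yaw 1.3624 tilt [-0.001 -0.   ] w 0.0358 g 19.8 F [-1.3 -0.4 -0.6] q [-0.1   0.19 -0.31  1.81  0.06  1.15 -0.64]
go [-1.8    0.094 -0.019] spin -0.0027 rows 8.6 0.1
```

Request:
carry_out --plan '[{"x":-0.9,"y":0.05,"z":0,"spin":-0.003,"fingers":-0.4},{"x":-0.9,"y":0.05,"z":0,"spin":-0.003,"fingers":-0.4},{"x":-0.9,"y":0.05,"z":0,"spin":-0.003,"fingers":-0.4},{"x":-0.9,"y":0.05,"z":0,"spin":-0.003,"fingers":-0.4},{"x":-0.9,"y":0.05,"z":0,"spin":-0.003,"fingers":-0.4},{"x":-0.9,"y":0.05,"z":0,"spin":-0.003,"fingers":-0.4}]'

```text
t: 23.25
position: [0.4669, -0.0263, 0.2952]
orientation: [0.0, 0.778, 0.628, -0.001]
force: [0.8, 0.6, -0.0]
gripper_width: 0.0357
grip_force: 20.0
```

Request:
carry_out --plan '[{"x":-0.9,"y":0.05,"z":0,"spin":0,"fingers":-0.4},{"x":-0.9,"y":0.05,"z":0,"spin":0,"fingers":-0.4},{"x":-0.9,"y":0.05,"z":0,"spin":0,"fingers":-0.4},{"x":-0.9,"y":0.05,"z":0,"spin":0,"fingers":-0.4},{"x":-0.9,"y":0.05,"z":0,"spin":0,"fingers":-0.4},{"x":-0.9,"y":0.05,"z":0,"spin":0,"fingers":-0.4},{"x":-0.9,"y":0.05,"z":0,"spin":0,"fingers":-0.4}]'

```text
t: 23.83
position: [0.4414, -0.1991, 0.2951]
orientation: [-0.001, 0.776, 0.631, 0.0]
force: [-0.0, 0.7, -1.4]
gripper_width: 0.0358
grip_force: 20.0
```

```bash
python3 - <<'E'
from h import *
st();held(.1222)
E
```

```text
t23.8 pos [ 0.4414 -0.1991  0.2951] yaw 1.3657 tilt [-0.     0.001] w 0.0358 g 20.0 F [-0.   0.7 -1.4] q [ 0.36  0.11 -0.01  1.9  -0.    1.14  0.15]
cols 271 369 rows [217.3 214.9] rms 0.4 len 0.0785 spin-angle -0.0224 centre tool [ 0.0084 -0.0022]
```

```bash
sed -i 's/g\[215:262,c\]/g[195:262,c]/;s/215+r\[0\]/195+r[0]/g' h.py; python3 - <<'E'
from h import *
held(.1222)
E
```

```text
cols 271 369 rows [217.3 214.9] rms 0.39 len 0.0785 spin-angle -0.0236 centre tool [ 0.0091 -0.0023]
```

```bash
python3 - <<'E'
from h import *
go(.6029,-.1446,.258,1.347)
E
```

```text
t23.9 pos [ 0.4417 -0.1978  0.2953] yaw 1.3690 tilt [-0.     0.001] w 0.0360 g 20.0 F [-0.3 -0.2 -1.7] q [ 0.36  0.11 -0.01  1.9   0.    1.14  0.15]
go [0.422 0.736 0.186] spin 0.0070 rows 4.2 0.2
```

Request:
carry_out --plan '[{"x":0.422,"y":0.736,"z":-0.05,"spin":0.007,"fingers":-0.4},{"x":0.422,"y":0.736,"z":-0.05,"spin":0.007,"fingers":-0.4},{"x":0.422,"y":0.736,"z":-0.05,"spin":0.007,"fingers":-0.4},{"x":0.422,"y":0.736,"z":-0.05,"spin":0.007,"fingers":-0.4},{"x":0.422,"y":0.736,"z":-0.05,"spin":0.007,"fingers":-0.4},{"x":0.422,"y":0.736,"z":0.1,"spin":0.007,"fingers":-0.4},{"x":0.422,"y":0.736,"z":0.186,"spin":0.007,"fingers":-0.4},{"x":0.422,"y":0.736,"z":0.186,"spin":0.007,"fingers":-0.4},{"x":0.422,"y":0.736,"z":0.186,"spin":0.007,"fingers":-0.4},{"x":0.422,"y":0.736,"z":0.186,"spin":0.007,"fingers":-0.4}]'

```text
t: 24.77
position: [0.6031, -0.1463, 0.2596]
orientation: [0.001, 0.782, 0.623, 0.001]
force: [-0.1, 0.6, -1.2]
gripper_width: 0.036
grip_force: 20.0
```

```bash
python3 - <<'E'
from h import *
go(.6029,-.1446,.1495,1.347)
p=cam("wrist");save(p,"w10");g=cv2.GaussianBlur(cv2.cvtColor(p["img"],cv2.COLOR_RGB2GRAY),(3,3),0)
a,b=proj(p,slot(3,-.026,.007,.098)),proj(p,slot(3,.026,.007,.098));print(a.round(1),b.round(1))
s,M=st();e0,e1=[proj(p,s["position"]+M@np.array([.012+q,y,.1222])) for q,y in((0.001,-.042),(-.001,.038))];print("edge pred",e0,e1)
for f in(.2,.5,.8):
    u=int(round((a+(b-a)*f)[0]));r=np.arange(200,228);print(u,"bar %.1f edge %.1f"%((a+(b-a)*f)[1],(e0+(e1-e0)*f)[1]),g[200:228,u].tolist())
E
```

```text
t24.8 pos [ 0.6031 -0.1463  0.2596] yaw 1.3454 tilt [0.002 0.   ] w 0.0360 g 20.0 F [-0.1  0.6 -1.2] q [ 0.23  0.38 -0.05  1.63  0.02  1.13 -0.06]
go [ 0.008 -0.004  0.551] spin -0.0005 rows 2.6 0.0
[289.  203.3] [347.8 201.8]
t24.8 pos [ 0.6033 -0.1467  0.2601] yaw 1.3448 tilt [ 0.003 -0.   ] w 0.0357 g 20.0 F [ 0.5 -0.7 -0.9] q [ 0.23  0.38 -0.05  1.63  0.02  1.13 -0.06]
edge pred [270.63475264 215.93665633] [370.58677638 218.37897109]
301 bar 203.0 edge 216.4 [88, 126, 157, 169, 156, 122, 87, 69, 68, 70, 73, 84, 100, 110, 110, 97, 77, 69, 80, 97, 100, 87, 72, 65, 70, 78, 80, 77]
318 bar 202.5 edge 217.2 [118, 151, 165, 159, 135, 102, 77, 69, 69, 70, 74, 87, 102, 110, 106, 92, 75, 71, 84, 100, 105, 99, 88, 81, 87, 91, 87, 82]
336 bar 202.1 edge 217.9 [132, 160, 167, 150, 120, 89, 75, 85, 102, 112, 113, 112, 113, 112, 105, 89, 73, 73, 89, 102, 105, 99, 87, 79, 85, 90, 86, 82]
```

Request:
carry_out --plan '[{"x":0.008,"y":0,"z":0.15,"spin":0,"fingers":-0.4},{"x":0.008,"y":0,"z":0.3,"spin":0,"fingers":-0.4},{"x":0.008,"y":0,"z":0.42,"spin":0,"fingers":-0.4},{"x":0.008,"y":0,"z":0.47,"spin":0,"fingers":-0.4},{"x":0.008,"y":0,"z":0.51,"spin":0,"fingers":-0.4},{"x":0.012,"y":0,"z":0.54,"spin":0,"fingers":-0.4},{"x":0.022,"y":0,"z":0.55,"spin":0,"fingers":-0.4},{"x":0.032,"y":0,"z":0.57,"spin":0,"fingers":-0.4},{"x":0.042,"y":0,"z":0.59,"spin":0,"fingers":-0.4},{"x":0.048,"y":0,"z":0.61,"spin":0,"fingers":-0.4},{"x":0.05,"y":0,"z":0.63,"spin":0,"fingers":-0.4},{"x":0.05,"y":0,"z":0.64,"spin":0,"fingers":-0.4}]'

```text
t: 25.82
position: [0.6047, -0.1376, 0.1301]
orientation: [0.0, 0.783, 0.623, -0.0]
force: [-1.0, -2.0, -0.4]
gripper_width: 0.0359
grip_force: 20.0
```

```bash
python3 - <<'E'
from h import *
s,M=st();print(s["position"][2]-.1222,slot(3))
E
```

```text
t25.8 pos [ 0.6047 -0.1376  0.1301] yaw 1.3440 tilt [ 0. -0.] w 0.0359 g 20.0 F [-1.  -2.  -0.4] q [ 0.21  0.51 -0.05  1.75  0.03  0.88 -0.09]
0.007860327981527665 [ 0.60236693 -0.13529334  0.006     ]
```

Request:
carry_out --plan '[{"x":0.008,"y":0,"z":0.012,"spin":0,"fingers":-0.4},{"x":0.008,"y":0,"z":0.025,"spin":0,"fingers":-0.4},{"x":0.008,"y":0,"z":0.025,"spin":0,"fingers":-0.4},{"x":0.008,"y":0,"z":0.02,"spin":0,"fingers":0.4},{"x":0.008,"y":0,"z":0.02,"spin":0,"fingers":0.4},{"x":0.008,"y":0,"z":0.02,"spin":0,"fingers":0.4},{"x":0.008,"y":0,"z":0.02,"spin":0,"fingers":0.4},{"x":0.008,"y":0,"z":-0.1,"spin":0,"fingers":0.4},{"x":0.008,"y":0,"z":-0.3,"spin":0,"fingers":0.4},{"x":0.008,"y":0,"z":-0.5,"spin":0,"fingers":0.4},{"x":0.008,"y":0,"z":-0.7,"spin":0,"fingers":0.4},{"x":0.008,"y":0,"z":-0.9,"spin":0,"fingers":0.4}]'

```text
t: 26.82
position: [0.6046, -0.1357, 0.3118]
orientation: [-0.0, 0.783, 0.623, -0.0]
force: [0.5, -0.3, -0.9]
gripper_width: 0.0642
grip_force: 0.0
```

```bash
python3 - <<'E'
from h import *
st()
# loops check from wrist: dark mask around predicted loop tops
p=cam("wrist");save(p,"w11")
for k in(1,2,3):
    print(k,[proj(p,slot(k,x,0.001,.15)).round(0).tolist() for x in(-.018,.018)])
q=cam("top");save(q,"top11")
hsv=cv2.cvtColor(q["img"],cv2.COLOR_RGB2HSV);m=cv2.inRange(hsv,(8,110,60),(22,255,255))
n,l,s,c=cv2.connectedComponentsWithStats(m)
for i in range(1,n):
    if s[i,4]>60:print("peg",s[i],onz(q,*c[i],.012)[:2])
E
```

```text
t26.8 pos [ 0.6046 -0.1357  0.3118] yaw 1.3439 tilt [-0.001  0.   ] w 0.0642 g 0.0 F [ 0.5 -0.3 -0.9] q [ 0.21  0.34 -0.06  1.56  0.02  1.24 -0.08]
1 [[308.0, 409.0], [343.0, 408.0]]
2 [[304.0, 322.0], [342.0, 321.0]]
3 [[300.0, 221.0], [340.0, 220.0]]
peg [145 241  27  42 362] [0.50174452 0.38653151]
peg [262 244  26  41 239] [0.49745186 0.11297382]
peg [311 250  26  42 234] [ 0.48573496 -0.01540419]
peg [208 253  27  42 304] [0.47591214 0.23172025]
```

Request:
carry_out --plan '[{"x":0.1,"y":-0.2,"z":0,"spin":0.039,"fingers":1},{"x":0.2,"y":-0.4,"z":0,"spin":0.078,"fingers":1},{"x":0.3,"y":-0.6,"z":0,"spin":0.117,"fingers":1},{"x":0.4,"y":-0.8,"z":0,"spin":0.156,"fingers":1},{"x":0.45,"y":-0.9,"z":0,"spin":0.195,"fingers":1},{"x":0.45,"y":-0.9,"z":0.1,"spin":0.234,"fingers":1},{"x":0.45,"y":-0.9,"z":0.2,"spin":0.273,"fingers":1},{"x":0.45,"y":-0.9,"z":0.3,"spin":0.312,"fingers":1},{"x":0.45,"y":-0.9,"z":0.4,"spin":0.351,"fingers":1},{"x":0.45,"y":-0.9,"z":0.5,"spin":0.39,"fingers":1},{"x":0.45,"y":-0.9,"z":0.6,"spin":0.429,"fingers":1},{"x":0.45,"y":-0.9,"z":0.7,"spin":0.468,"fingers":1}]'

```text
t: 27.92
position: [0.4494, -0.0077, 0.1689]
orientation: [-0.0, 0.998, -0.066, -0.0]
force: [0.0, 0.3, -0.5]
gripper_width: 0.092
grip_force: 0.0
```

Request:
carry_out --plan '[{"x":0,"y":0,"z":0.1,"spin":0.031,"fingers":1},{"x":0,"y":0,"z":0.1,"spin":0.031,"fingers":1},{"x":0,"y":0,"z":0.1,"spin":0.031,"fingers":1}]'

```text
t: 28.17
position: [0.449, -0.0077, 0.1495]
orientation: [0.0, 0.994, -0.11, -0.001]
force: [0.6, 0.1, 0.7]
gripper_width: 0.0919
grip_force: 0.0
```

```bash
cat >> h.py <<'E'
def peg(near,half=110):
    """peg pose from wrist view near predicted world pivot: mask, white/grey pivot disc, handle and jaw points"""
    p=cam("wrist");s=robot.read_state();save(p,"peg%d"%int(s["t"]*10))
    hsv=cv2.cvtColor(p["img"],cv2.COLOR_RGB2HSV);m=cv2.inRange(hsv,(5,90,40),(25,255,255))
    m=cv2.morphologyEx(m,cv2.MORPH_CLOSE,np.ones((3,3),np.uint8))
    n,l,st_,c=cv2.connectedComponentsWithStats(m);u,v=proj(p,(near[0],near[1],.024))
    i=min([i for i in range(1,n) if st_[i,4]>150],key=lambda i:np.hypot(c[i][0]-u,c[i][1]-v))
    mm=(l==i).astype(np.uint8)
    cn,h=cv2.findContours(mm,cv2.RETR_CCOMP,cv2.CHAIN_APPROX_NONE)
    piv=None
    for j in range(len(cn)):
        if h[0][j][3]>=0 and cv2.contourArea(cn[j])>15:
            (x,y),r=cv2.minEnclosingCircle(cn[j]);A=onz(p,x,y,.024);print(" hole",round(x,1),round(y,1),"r",round(r,1),A[:2].round(4))
    V=np.argwhere(mm)[:,::-1].astype(float);P=np.array([onz(p,a,b,.024)[:2] for a,b in V])
    print(" mask",st_[i].tolist(),"centroid",P.mean(0).round(4)); return p,P
def pegtips(P,piv,yaw0):
    for _ in range(3):
        R2=np.array([[np.cos(yaw0),np.sin(yaw0)],[-np.sin(yaw0),np.cos(yaw0)]]);L=(P-piv)@R2.T
        j=L[(L[:,0]>.035)];e=(j[:,1].max()+j[:,1].min())/2;yaw0+=e/.043
    H=L[L[:,0]<-.03]
    print(" yaw %.4f"%yaw0,"x range",L[:,0].min().round(4),L[:,0].max().round(4),"handles y",H[:,1].min().round(4),H[:,1].max().round(4),"jaw y",j[:,1].min().round(4),j[:,1].max().round(4))
    return yaw0
E
python3 - <<'E'
from h import *
st();p,P=peg((.486,-.016));pegtips(P,np.array([.486,-.0158]),-.224)
print(proj(p,(.486,-.0158,.024)))
E
```

```text
t28.2 pos [ 0.449  -0.0077  0.1495] yaw -0.2208 tilt [-0.003 -0.   ] w 0.0919 g 0.0 F [0.6 0.1 0.7] q [-0.04  0.22 -0.02  2.13  0.01  0.79 -1.86]
 mask [277, 119, 78, 126, 2523] centroid [ 0.4876 -0.0142]
 yaw -0.2095 x range -0.051 0.0479 handles y -0.027 0.0365 jaw y -0.0069 0.0069
[320.61342495 182.49706127]
```

```bash
python3 - <<'E'
from h import *
im=cv2.imread("pics/peg281.png") if __import__("os").path.exists("pics/peg281.png") else None
import glob;f=sorted(glob.glob("pics/peg*.png"))[-1];print(f);im=cv2.imread(f)[100:270,240:400]
cv2.imwrite("pics/pc.png",cv2.resize(im,None,fx=3.5,fy=3.5,interpolation=cv2.INTER_CUBIC))
E
```

```text
pics/peg282.png
```

View pics/pc.png

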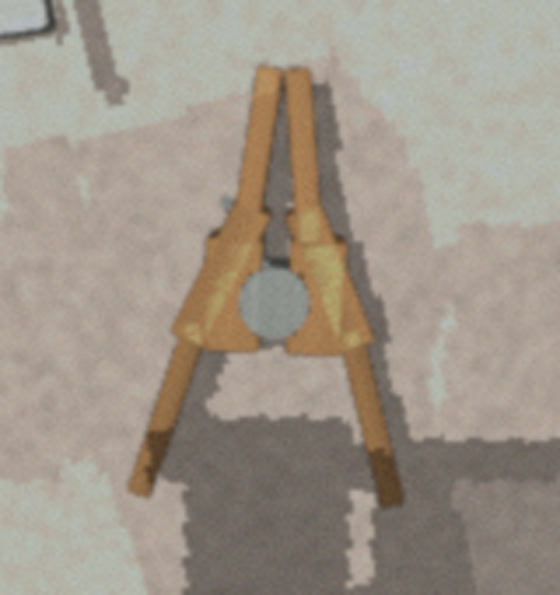

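```bash
cat >> h.py <<'E'
def pegpose(p,pv,jw,hd):
    A,J,H=[onz(p,*q,.024)[:2] for q in(pv,jw,hd)];d=J-H;yaw=np.arctan2(d[1],d[0])
    print("pivot",A.round(4),"yaw %.4f"%yaw,"jaw %.4f handle %.4f"%(np.linalg.norm(J-A),np.linalg.norm(H-A)));return A,yaw
def disc(p,near):
    g=cv2.cvtColor(p["img"],cv2.COLOR_RGB2HSV);u,v=[int(q) for q in proj(p,(near[0],near[1],.024))]
    m=((g[...,1]<45)).astype(np.uint8)*255
    w=m[v-25:v+26,u-25:u+26]
    h=cv2.HoughCircles(cv2.GaussianBlur(w,(3,3),0),cv2.HOUGH_GRADIENT,1,20,param1=100,param2=6,minRadius=7,maxRadius=13)
    return None if h is None else (h[0][:,:2]+[u-25,v-25],h[0][:,2])
E
python3 - <<'E'
from h import *
p=cam("wrist")
A,y=pegpose(p,(318.3,186.6),(321.1,119.4),(315.9,242.6));print(disc(p,A))
G=A-.038*np.array([np.cos(y),np.sin(y)]);go(G[0],G[1],.006,y)
E
```

```text
pivot [ 0.4844 -0.0132] yaw -0.2661 jaw 0.0510 handle 0.0464
(array([[317.5, 187.5]]), array([10.2], dtype=float32))
t28.3 pos [ 0.4505 -0.0077  0.1511] yaw -0.2214 tilt [0.001 0.   ] w 0.0917 g 0.0 F [-0.7  0.6  0.5] q [-0.03  0.22 -0.03  2.13  0.01  0.79 -1.86]
go [-0.019 -0.019  0.726] spin 0.0142 rows 3.5 0.4
```

Request:
carry_out --plan '[{"x":-0.019,"y":-0.019,"z":0.2,"spin":0.014,"fingers":1},{"x":-0.019,"y":-0.019,"z":0.4,"spin":0.014,"fingers":1},{"x":-0.019,"y":-0.019,"z":0.6,"spin":0.014,"fingers":1},{"x":-0.019,"y":-0.019,"z":0.68,"spin":0.014,"fingers":1},{"x":-0.019,"y":-0.019,"z":0.72,"spin":0.014,"fingers":1},{"x":-0.019,"y":-0.019,"z":0.72,"spin":0.014,"fingers":1},{"x":-0.019,"y":-0.019,"z":0.72,"spin":0.014,"fingers":-0.4},{"x":-0.019,"y":-0.019,"z":0.72,"spin":0.014,"fingers":-0.4},{"x":-0.019,"y":-0.019,"z":0.72,"spin":0.014,"fingers":-0.4},{"x":-0.019,"y":-0.019,"z":0.72,"spin":0.014,"fingers":-0.4},{"x":-0.019,"y":-0.019,"z":0.72,"spin":0.014,"fingers":-0.4},{"x":-0.019,"y":-0.019,"z":0.72,"spin":0.014,"fingers":-0.4}]' --squeeze 35

```text
t: 29.27
position: [0.4474, -0.0031, 0.0074]
orientation: [-0.0, 0.991, -0.133, 0.0]
force: [-2.4, 0.4, 10.0]
gripper_width: 0.0541
grip_force: 9.8
```

```bash
python3 - <<'E'
from h import *
st()
E
```

```text
t29.3 pos [ 0.4474 -0.0031  0.0074] yaw -0.2677 tilt [0.001 0.   ] w 0.0541 g 9.8 F [-2.4  0.4 10. ] q [-0.05  0.49 -0.02  2.21  0.02  0.44 -1.92]
```

Request:
carry_out --plan '[{"x":0,"y":0,"z":0,"spin":0,"fingers":-0.4},{"x":0,"y":0,"z":0,"spin":0,"fingers":-0.4},{"x":0,"y":0,"z":0,"spin":0,"fingers":-0.4},{"x":0,"y":0,"z":0,"spin":0,"fingers":-0.4},{"x":0,"y":0,"z":0,"spin":0,"fingers":-0.4},{"x":0,"y":0,"z":0,"spin":0,"fingers":-0.4}]'

```text
t: 29.77
position: [0.4474, -0.003, 0.0076]
orientation: [-0.0, 0.991, -0.133, 0.0]
force: [-2.5, 1.5, 10.9]
gripper_width: 0.0353
grip_force: 35.0
```

```bash
python3 - <<'E'
from h import *
st()
E
```

```text
t29.8 pos [ 0.4474 -0.003   0.0076] yaw -0.2675 tilt [0.001 0.   ] w 0.0353 g 35.0 F [-2.5  1.5 10.9] q [-0.05  0.49 -0.02  2.21  0.02  0.44 -1.92]
```

```bash
python3 - <<'E'
import cv2
g=cv2.GaussianBlur(cv2.cvtColor(cv2.imread("pics/w11.png"),cv2.COLOR_BGR2GRAY),(3,3),0)
print(3,g[200:240,320].tolist());print(3,g[200:240,308].tolist())
print(2,g[300:345,322].tolist())
E
```

```text
3 [71, 91, 118, 142, 151, 133, 100, 72, 60, 69, 90, 103, 103, 102, 100, 89, 75, 79, 95, 103, 103, 102, 101, 101, 100, 96, 96, 104, 113, 117, 118, 118, 118, 118, 117, 117, 117, 118, 118, 117]
3 [66, 81, 107, 134, 149, 141, 114, 80, 56, 50, 53, 55, 54, 53, 53, 52, 55, 70, 91, 102, 103, 101, 100, 100, 99, 95, 95, 104, 114, 117, 118, 117, 116, 117, 118, 117, 117, 117, 117, 115]
2 [43, 45, 52, 60, 63, 64, 69, 85, 104, 113, 114, 114, 114, 113, 111, 99, 74, 52, 52, 75, 101, 113, 113, 112, 111, 109, 107, 106, 103, 98, 85, 66, 55, 53, 53, 53, 52, 49, 50, 65, 80, 82, 77, 70, 66]
```

Request:
carry_out --plan '[{"x":0,"y":0,"z":-0.2,"spin":0,"fingers":-0.4},{"x":0,"y":0,"z":-0.4,"spin":0,"fingers":-0.4},{"x":0,"y":0,"z":-0.6,"spin":0,"fingers":-0.4},{"x":0,"y":0,"z":-0.6,"spin":0,"fingers":-0.4},{"x":0,"y":0,"z":-0.6,"spin":0,"fingers":-0.4}]'

```text
t: 30.18
position: [0.4487, -0.0032, 0.1287]
orientation: [-0.001, 0.991, -0.134, 0.003]
force: [-0.5, 0.3, -1.6]
gripper_width: 0.0352
grip_force: 35.0
```

```bash
cat >> h.py <<'E'
def heldpeg(dz=-.0165):
    """pivot of held peg in tool axes; top face dz along tool z from TCP"""
    p=cam("wrist");s=robot.read_state();M=rot(s["orientation"]).as_matrix();save(p,"hp%d"%int(s["t"]*10))
    g=cv2.cvtColor(p["img"],cv2.COLOR_RGB2HSV);T=s["position"]+M@np.array([.038,0,dz]);u,v=[int(q) for q in proj(p,T)];print("pred px",u,v)
    m=cv2.inRange(g,(5,90,40),(25,255,255));ys,xs=np.where(m[:275]);top=ys.min();print("orange top row",top,"cols rows0-6",xs[ys<top+7].min(),xs[ys<top+7].max())
    w=((g[...,1]<45)).astype(np.uint8)[v-32:v+33,u-32:u+33]*255
    h=cv2.HoughCircles(cv2.GaussianBlur(w,(3,3),0),cv2.HOUGH_GRADIENT,1,20,param1=100,param2=6,minRadius=9,maxRadius=17)
    if h is None: print("no disc");return
    for a,b,r in h[0]:
        X=onz(p,a+u-32,b+v-32,T[2]);print("disc",a+u-32,b+v-32,"r",r,"tool",(M.T@(X-s["position"])).round(4))
    for uu in(xs[ys<top+7].min(),xs[ys<top+7].max()):print("tip tool",(M.T@(onz(p,uu,top+3,T[2])-s["position"])).round(4)[:2])
E
python3 - <<'E'
from h import *
st();heldpeg()
E
```

```text
t30.2 pos [ 0.4487 -0.0032  0.1287] yaw -0.2678 tilt [0.006 0.   ] w 0.0352 g 35.0 F [-0.5  0.3 -1.6] q [-0.05  0.25 -0.02  2.16  0.01  0.73 -1.91]
pred px 321 226
orange top row 86 cols rows0-6 268 372
disc 321.5 210.5 r 16.4 tool [ 0.0448 -0.     -0.0165]
disc 342.5 231.5 r 13.0 tool [ 0.0356  0.009  -0.0165]
tip tool [ 0.093  -0.0209]
tip tool [0.093  0.0197]
```

```bash
python3 - <<'E'
from h import *
import glob
im=cv2.imread(sorted(glob.glob("pics/hp*.png"))[-1]);h=cv2.cvtColor(im,cv2.COLOR_BGR2HSV)
print(list(zip(range(80,276,3),h[80:276:3,321,1].tolist(),h[80:276:3,321,2].tolist())))
for r in(205,215,225,235,245):print(r,list(zip(range(285,357,3),h[r,285:357:3,1].tolist())))
E
```

```text
[(80, 18, 207), (83, 17, 207), (86, 19, 202), (89, 22, 199), (92, 18, 200), (95, 11, 203), (98, 13, 204), (101, 18, 201), (104, 24, 199), (107, 18, 200), (110, 16, 196), (113, 16, 202), (116, 16, 205), (119, 18, 202), (122, 16, 201), (125, 34, 194), (128, 29, 192), (131, 32, 190), (134, 34, 197), (137, 32, 200), (140, 34, 197), (143, 35, 194), (146, 34, 188), (149, 36, 198), (152, 30, 197), (155, 33, 200), (158, 30, 201), (161, 31, 199), (164, 35, 191), (167, 34, 193), (170, 33, 184), (173, 31, 195), (176, 32, 201), (179, 31, 198), (182, 22, 141), (185, 16, 80), (188, 12, 82), (191, 13, 163), (194, 10, 160), (197, 9, 164), (200, 8, 162), (203, 10, 160), (206, 10, 155), (209, 13, 159), (212, 10, 155), (215, 8, 156), (218, 7, 152), (221, 10, 155), (224, 10, 154), (227, 22, 128), (230, 133, 119), (233, 126, 158), (236, 87, 120), (239, 34, 129), (242, 34, 127), (245, 32, 118), (248, 35, 124), (251, 34, 128), (254, 29, 122), (257, 37, 123), (260, 31, 124), (263, 38, 122), (266, 32, 134), (269, 36, 128), (272, 33, 125), (275, 36, 127)]
205 [(285, 118), (288, 117), (291, 109), (294, 110), (
[... 646 characters left out ...]
8), (324, 7), (327, 10), (330, 39), (333, 128), (336, 125), (339, 124), (342, 128), (345, 132), (348, 107), (351, 104), (354, 129)]
235 [(285, 124), (288, 127), (291, 129), (294, 126), (297, 125), (300, 124), (303, 123), (306, 127), (309, 130), (312, 126), (315, 125), (318, 125), (321, 126), (324, 132), (327, 128), (330, 125), (333, 130), (336, 125), (339, 130), (342, 127), (345, 132), (348, 125), (351, 123), (354, 109)]
245 [(285, 127), (288, 131), (291, 132), (294, 128), (297, 58), (300, 29), (303, 27), (306, 33), (309, 30), (312, 34), (315, 31), (318, 29), (321, 32), (324, 33), (327, 34), (330, 29), (333, 33), (336, 32), (339, 30), (342, 34), (345, 38), (348, 131), (351, 128), (354, 127)]
```

```bash
python3 - <<'E'
from h import *
X=slot(1,-.18,.003);go(X[0],X[1],.0655,-.2)
for k in(1,2,3):print(slot(k,-.112,.003))
E
```

```text
t30.2 pos [ 0.4472 -0.0034  0.127 ] yaw -0.2679 tilt [0.002 0.   ] w 0.0352 g 35.0 F [ 0.1  1.  -0.6] q [-0.05  0.26 -0.02  2.16  0.01  0.73 -1.91]
go [0.091 1.475 0.307] spin -0.0216 rows 7.2 0.5
[ 0.45346162 -0.30611549  0.006     ]
[ 0.47332855 -0.20810884  0.006     ]
[ 0.49319548 -0.11010218  0.006     ]
```

Request:
carry_out --plan '[{"x":0.05,"y":0.74,"z":0,"spin":-0.022,"fingers":-0.4},{"x":0.05,"y":0.74,"z":0,"spin":-0.022,"fingers":-0.4},{"x":0.05,"y":0.74,"z":0,"spin":-0.022,"fingers":-0.4},{"x":0.05,"y":0.74,"z":0,"spin":-0.022,"fingers":-0.4},{"x":0.05,"y":0.74,"z":0,"spin":-0.022,"fingers":-0.4}]'

```text
t: 30.65
position: [0.4146, -0.1536, 0.1247]
orientation: [0.001, 0.995, -0.103, -0.002]
force: [-0.9, -0.3, -1.0]
gripper_width: 0.035
grip_force: 35.0
```

```bash
python3 - <<'E'
from h import *
X=slot(1,-.18,.003);go(X[0],X[1],.0655,-.2)
E
```

```text
t30.6 pos [ 0.4146 -0.1536  0.1247] yaw -0.2072 tilt [-0.004 -0.001] w 0.0350 g 35.0 F [-0.9 -0.3 -1. ] q [ 0.23  0.25  0.06  2.17 -0.02  0.72 -1.48]
go [0.008 0.708 0.297] spin -0.0023 rows 3.7 0.1
```

Request:
carry_out --plan '[{"x":0.008,"y":0.7,"z":0,"spin":-0.002,"fingers":-0.4},{"x":0.008,"y":0.7,"z":0,"spin":-0.002,"fingers":-0.4},{"x":0.008,"y":0.7,"z":0,"spin":-0.002,"fingers":-0.4},{"x":0.008,"y":0.7,"z":0,"spin":-0.002,"fingers":-0.4},{"x":0.008,"y":0.7,"z":0.15,"spin":-0.002,"fingers":-0.4},{"x":0.008,"y":0.7,"z":0.29,"spin":-0.002,"fingers":-0.4},{"x":0.008,"y":0.7,"z":0.29,"spin":-0.002,"fingers":-0.4},{"x":0.008,"y":0.7,"z":0.29,"spin":-0.002,"fingers":-0.4},{"x":0.008,"y":0.7,"z":0.29,"spin":-0.002,"fingers":-0.4}]'

```text
t: 31.4
position: [0.3916, -0.2857, 0.0684]
orientation: [-0.0, 0.995, -0.096, -0.0]
force: [-0.7, 0.0, -0.2]
gripper_width: 0.0349
grip_force: 35.0
```

```bash
python3 - <<'E'
from h import *
X=slot(1,-.112,.003);go(X[0],X[1],.0655,-.2);p=cam("wrist");save(p,"w12")
print("screen edge top",proj(p,slot(1,-.04,0,.11)),"bottom at z.07",proj(p,slot(1,-.04,0,.064)))
E
```

```text
t31.4 pos [ 0.3916 -0.2857  0.0684] yaw -0.1915 tilt [-0.001  0.001] w 0.0349 g 35.0 F [-0.7  0.  -0.2] q [ 0.47  0.41  0.11  2.11 -0.07  0.62 -1.13]
go [0.323 0.042 0.014] spin 0.0027 rows 1.6 0.1
screen edge top [ 363.48815947 -103.16636177] bottom at z.07 [350.74803887 -30.61422913]
```

View pics/w12.png

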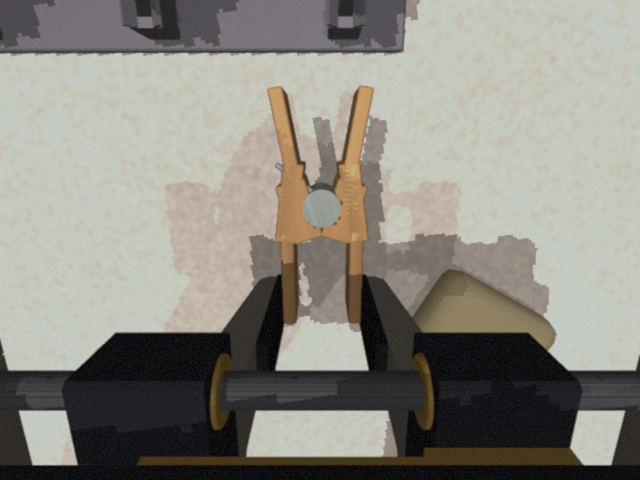

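Request:
carry_out --plan '[{"x":0,"y":0.042,"z":0.014,"spin":0.003,"fingers":-0.4},{"x":0.03,"y":0.042,"z":0.014,"spin":0.003,"fingers":-0.4},{"x":0.08,"y":0.042,"z":0.014,"spin":0.003,"fingers":-0.4},{"x":0.13,"y":0.042,"z":0.014,"spin":0.003,"fingers":-0.4},{"x":0.18,"y":0.042,"z":0.014,"spin":0.003,"fingers":-0.4},{"x":0.22,"y":0.042,"z":0.014,"spin":0.003,"fingers":-0.4},{"x":0.22,"y":0.042,"z":0.014,"spin":0.003,"fingers":-0.4},{"x":0.22,"y":0.042,"z":0.014,"spin":0.003,"fingers":-0.4}]'

```text
t: 32.12
position: [0.4334, -0.3026, 0.0653]
orientation: [-0.0, 0.995, -0.1, -0.0]
force: [-0.4, 0.1, -0.6]
gripper_width: 0.0352
grip_force: 35.0
```

```bash
cat >> h.py <<'E'
def clipview(k):
    """look at jaws vs screen top edge: print gray/sat runs"""
    p=cam("wrist");s=robot.read_state();M=rot(s["orientation"]).as_matrix();save(p,"cl%d"%int(s["t"]*10))
    for z in(.064,.11):print("edge z",z,proj(p,slot(k,-.04,-.003,z)).round(0),proj(p,slot(k,-.04,.003,z)).round(0),"wire",proj(p,slot(k,-.026,.007,min(z,.098))).round(0))
    h=cv2.cvtColor(p["img"],cv2.COLOR_RGB2HSV);m=cv2.inRange(h,(5,90,40),(25,255,255))
    d=((h[...,2]<120)&(h[...,1]<70)).astype(np.uint8)
    for r in range(20,230,15):
        f=lambda a:[(int(x[0]),int(x[-1])) for x in np.split(np.where(a)[0],np.where(np.diff(np.where(a)[0])>1)[0]+1) if len(x)>2]
        print(r,"orange",f(m[r,220:430]>0),"dark",f(d[r,220:430]>0))
E
python3 - <<'E'
from h import *
X=slot(1,-.112,.003);go(X[0],X[1],.0655,-.2);clipview(1)
E
```

```text
t32.1 pos [ 0.4334 -0.3026  0.0653] yaw -0.2010 tilt [-0.  0.] w 0.0352 g 35.0 F [-0.4  0.1 -0.6] q [ 0.46  0.48  0.11  2.01 -0.08  0.66 -1.15]
go [ 0.102 -0.003 -0.001] spin -0.0003 rows 0.5 0.0
edge z 0.064 [333.  90.] [319.  90.] wire [309.  53.]
edge z 0.11 [338.  71.] [318.  71.] wire [305.  30.]
20 orange [] dark [(92, 98), (120, 159), (161, 167)]
35 orange [] dark [(90, 98), (120, 167)]
50 orange [] dark [(82, 99), (120, 166)]
65 orange [] dark [(0, 3), (84, 100), (118, 158), (162, 166)]
80 orange [] dark [(0, 3), (86, 165)]
95 orange [(49, 66), (134, 152)] dark [(0, 3), (87, 133), (153, 165)]
110 orange [(52, 69), (131, 149)] dark [(70, 73), (87, 98), (113, 130), (150, 158)]
125 orange [(55, 72), (128, 146)] dark [(39, 53), (73, 76), (88, 127), (147, 164)]
140 orange [(59, 75), (126, 142)] dark []
155 orange [(62, 78), (123, 139)] dark []
170 orange [(62, 83), (117, 140)] dark []
185 orange [(59, 86), (113, 127), (132, 144)] dark [(92, 111)]
200 orange [(59, 83), (120, 143)] dark []
215 orange [(58, 82), (120, 145)] dark []
```

Request:
carry_out --plan '[{"x":0.03,"y":-0.003,"z":0,"spin":0,"fingers":-0.4},{"x":0.06,"y":-0.003,"z":0,"spin":0,"fingers":-0.4},{"x":0.09,"y":-0.003,"z":0,"spin":0,"fingers":-0.4},{"x":0.102,"y":-0.003,"z":0,"spin":0,"fingers":-0.4},{"x":0.102,"y":-0.003,"z":0,"spin":0,"fingers":-0.4},{"x":0.102,"y":-0.003,"z":0,"spin":0,"fingers":-0.4}]'

```text
t: 32.67
position: [0.4531, -0.3064, 0.0655]
orientation: [-0.0, 0.995, -0.101, -0.0]
force: [0.1, -0.3, -0.8]
gripper_width: 0.0349
grip_force: 35.0
```

```bash
python3 - <<'E'
from h import *
X=slot(1,-.112,.003);go(X[0],X[1],.0655,-.2);clipview(1)
E
```

```text
t32.7 pos [ 0.4531 -0.3064  0.0655] yaw -0.2017 tilt [-0.  0.] w 0.0349 g 35.0 F [ 0.1 -0.3 -0.8] q [ 0.44  0.5   0.11  1.97 -0.08  0.68 -1.16]
go [ 0.002 -0.002 -0.   ] spin -0.0005 rows 0.0 0.0
edge z 0.064 [333. 140.] [319. 140.] wire [310. 105.]
edge z 0.11 [338. 141.] [319. 141.] wire [307.  97.]
20 orange [] dark [(135, 159)]
35 orange [] dark [(92, 157)]
50 orange [] dark [(93, 160)]
65 orange [] dark [(93, 165)]
80 orange [] dark [(0, 3), (94, 99), (120, 157), (161, 165)]
95 orange [(49, 66), (134, 152)] dark [(0, 4), (94, 99), (120, 133), (153, 156), (160, 165)]
110 orange [(52, 68), (131, 149)] dark [(0, 4), (86, 99), (120, 130), (150, 164)]
125 orange [(55, 72), (128, 146)] dark [(0, 4), (88, 99), (120, 127), (147, 164)]
140 orange [(58, 75), (125, 143)] dark [(87, 101), (118, 124), (144, 163)]
155 orange [(62, 78), (123, 140)] dark [(86, 105), (113, 122), (141, 158)]
170 orange [(62, 83), (118, 140)] dark []
185 orange [(59, 86), (113, 144)] dark [(93, 111)]
200 orange [(59, 82), (120, 143)] dark []
215 orange [(58, 82), (120, 145)] dark []
```

Request:
carry_out --plan '[{"x":0,"y":0,"z":0,"spin":0,"fingers":0},{"x":0,"y":0,"z":0,"spin":0,"fingers":0.2},{"x":0,"y":0,"z":0,"spin":0,"fingers":0.5},{"x":0,"y":0,"z":0,"spin":0,"fingers":0.5},{"x":0,"y":0,"z":0,"spin":0,"fingers":0.5},{"x":0,"y":0,"z":0,"spin":0,"fingers":0.5}]'

```text
t: 33.22
position: [0.4531, -0.3065, 0.0657]
orientation: [0.0, 0.995, -0.101, 0.0]
force: [-0.5, 0.7, 0.0]
gripper_width: 0.0688
grip_force: 0.0
```

```bash
python3 - <<'E'
from h import *
st();clipview(1)
E
```

```text
t33.2 pos [ 0.4531 -0.3065  0.0657] yaw -0.2019 tilt [ 0. -0.] w 0.0688 g 0.0 F [-0.5  0.7  0. ] q [ 0.45  0.5   0.11  1.97 -0.08  0.68 -1.16]
edge z 0.064 [333. 140.] [319. 140.] wire [309. 105.]
edge z 0.11 [338. 141.] [318. 141.] wire [306.  97.]
20 orange [] dark [(122, 155)]
35 orange [] dark [(81, 157)]
50 orange [] dark [(85, 156)]
65 orange [] dark [(89, 165)]
80 orange [] dark [(0, 3), (107, 154), (157, 165)]
95 orange [(69, 78), (113, 125)] dark [(0, 3), (126, 164)]
110 orange [(69, 84), (113, 125)] dark [(0, 4), (85, 92), (126, 164)]
125 orange [(69, 84), (113, 125)] dark [(0, 5), (37, 42), (44, 52), (54, 56), (58, 67), (86, 93), (126, 163)]
140 orange [(69, 85), (113, 125)] dark [(21, 29), (32, 49), (51, 54), (56, 64), (86, 94), (110, 112), (126, 152)]
155 orange [(70, 84), (111, 125)] dark [(11, 60), (62, 68), (86, 110), (127, 151)]
170 orange [(68, 89), (107, 120), (124, 127)] dark []
185 orange [(63, 88), (108, 135)] dark []
200 orange [(59, 88), (108, 137)] dark [(105, 107)]
215 orange [(55, 78), (118, 142)] dark []
```

Request:
carry_out --plan '[{"x":-0.1,"y":0,"z":0,"spin":0,"fingers":0.5},{"x":-0.25,"y":0,"z":0,"spin":0,"fingers":0.5},{"x":-0.4,"y":0,"z":0,"spin":0,"fingers":0.5},{"x":-0.45,"y":0,"z":-0.2,"spin":0,"fingers":0.5},{"x":-0.45,"y":0,"z":-0.42,"spin":0,"fingers":0.5},{"x":-0.4,"y":-0.2,"z":-0.42,"spin":0,"fingers":1},{"x":-0.3,"y":-0.4,"z":-0.42,"spin":0,"fingers":1},{"x":-0.2,"y":-0.6,"z":-0.42,"spin":0,"fingers":1},{"x":-0.1,"y":-0.8,"z":-0.42,"spin":0,"fingers":1},{"x":-0.1,"y":-1,"z":-0.42,"spin":0,"fingers":1},{"x":-0.1,"y":-1,"z":-0.42,"spin":0,"fingers":1}]'

```text
t: 34.18
position: [0.4761, -0.0992, 0.1498]
orientation: [-0.001, 0.995, -0.096, 0.001]
force: [-1.0, 0.9, -0.4]
gripper_width: 0.0917
grip_force: 0.0
```

```bash
python3 - <<'E'
from h import *
go(.459,.1155,.15,-.062)
q=cam("top")
hsv=cv2.cvtColor(q["img"],cv2.COLOR_RGB2HSV);m=cv2.inRange(hsv,(8,110,60),(22,255,255))
n,l,s,c=cv2.connectedComponentsWithStats(m)
for i in range(1,n):
    if s[i,4]>60:print("peg",s[i],onz(q,*c[i],.012)[:2])
E
```

```text
t34.2 pos [ 0.4761 -0.0992  0.1498] yaw -0.1923 tilt [0.002 0.003] w 0.0917 g 0.0 F [-1.   0.9 -0.4] q [ 0.13  0.28  0.01  2.06 -0.01  0.81 -1.62]
go [-0.289 -1.037  0.002] spin -0.0415 rows 5.2 1.0
peg [145 241  26  42 300] [0.50283881 0.3878068 ]
peg [262 244  26  41 247] [0.49758157 0.11329488]
peg [446 245  25  47 346] [ 0.49342969 -0.33256954]
peg [208 253  27  42 311] [0.47589216 0.2315101 ]
```

Request:
carry_out --plan '[{"x":-0.29,"y":-1,"z":0,"spin":-0.041,"fingers":1},{"x":-0.29,"y":-1,"z":0,"spin":-0.041,"fingers":1},{"x":-0.29,"y":-1,"z":0,"spin":-0.041,"fingers":1},{"x":-0.29,"y":-1,"z":0,"spin":-0.041,"fingers":1},{"x":-0.29,"y":-1,"z":0,"spin":-0.041,"fingers":1},{"x":-0.29,"y":-1,"z":0,"spin":-0.041,"fingers":1},{"x":-0.29,"y":-1,"z":0,"spin":-0.041,"fingers":1},{"x":-0.29,"y":-1,"z":0,"spin":-0.041,"fingers":1}]'

```text
t: 34.9
position: [0.4569, 0.0993, 0.1495]
orientation: [0.001, 0.999, -0.037, -0.0]
force: [0.4, -0.2, -0.2]
gripper_width: 0.0917
grip_force: 0.0
```

```bash
cat >> h.py <<'E'
def pegauto(near,yaw0):
    p,P=peg(near)
    d=disc(p,near);print(" discs",d)
    A=np.array(near,float)
    if d is not None:
        i=np.argmin(np.hypot(*(d[0]-proj(p,(*near,.024))).T));A=onz(p,*d[0][i],.024)[:2]
    yaw=yaw0
    for _ in range(4):
        c,s=np.cos(yaw),np.sin(yaw);L=(P-A)@np.array([[c,s],[-s,c]]).T
        J=L[L[:,0]>L[:,0].max()-.006];H=L[L[:,0]<-.03]
        jm=(J[:,1].max()+J[:,1].min())/2;hm=(H[:,1].max()+H[:,1].min())/2;yaw+=np.arctan2(jm-hm,J[:,0].mean()-H[:,0].mean())
    print("pivot",A.round(4),"yaw %.4f"%yaw,"x range",L[:,0].min().round(4),L[:,0].max().round(4),"jaw mid",jm.round(4),"handle mid",hm.round(4),"handle span",np.ptp(H[:,1]).round(4))
    G=A-.038*np.array([np.cos(yaw),np.sin(yaw)]);go(G[0],G[1],.008,yaw)
E
python3 - <<'E'
from h import *
pegauto((.4967,.1131),-.062)
E
```

```text
mask [263, 118, 79, 125, 2724] centroid [0.498 0.113]
 discs (array([[299.5, 184.5],
       [290.5, 165.5]]), array([10.2, 10.2], dtype=float32))
pivot [0.4947 0.1135] yaw -0.0478 x range -0.0473 0.0501 jaw mid -0.0001 handle mid -0.0001 handle span 0.0644
t35.0 pos [0.457  0.0988 0.1495] yaw -0.0763 tilt [-0.    -0.001] w 0.0918 g 0.0 F [-0.4 -0.8 -0.1] q [-0.18  0.26 -0.12  2.09  0.04  0.8  -1.97]
go [-0.008 -0.083  0.707] spin -0.0091 rows 3.4 0.2
```

Request:
carry_out --plan '[{"x":-0.008,"y":-0.08,"z":0.1,"spin":-0.009,"fingers":1},{"x":-0.008,"y":-0.08,"z":0.3,"spin":-0.009,"fingers":1},{"x":-0.008,"y":-0.08,"z":0.5,"spin":-0.009,"fingers":1},{"x":-0.008,"y":-0.08,"z":0.65,"spin":-0.009,"fingers":1},{"x":-0.008,"y":-0.08,"z":0.705,"spin":-0.009,"fingers":1},{"x":-0.008,"y":-0.08,"z":0.705,"spin":-0.009,"fingers":1},{"x":-0.008,"y":-0.08,"z":0.705,"spin":-0.009,"fingers":-0.4},{"x":-0.008,"y":-0.08,"z":0.705,"spin":-0.009,"fingers":-0.4},{"x":-0.008,"y":-0.08,"z":0.705,"spin":-0.009,"fingers":-0.4},{"x":-0.008,"y":-0.08,"z":0.705,"spin":-0.009,"fingers":-0.4},{"x":-0.008,"y":-0.08,"z":0.705,"spin":-0.009,"fingers":-0.4},{"x":-0.008,"y":-0.08,"z":0.705,"spin":-0.009,"fingers":-0.4}]' --squeeze 35

```text
t: 35.95
position: [0.4569, 0.1175, 0.0099]
orientation: [-0.0, 1.0, -0.022, 0.001]
force: [-2.7, 0.2, 9.6]
gripper_width: 0.0541
grip_force: 9.5
```

Request:
carry_out --plan '[{"x":0,"y":0,"z":0,"spin":0,"fingers":-0.4},{"x":0,"y":0,"z":0,"spin":0,"fingers":-0.4},{"x":0,"y":0,"z":0,"spin":0,"fingers":-0.4},{"x":0,"y":0,"z":0,"spin":0,"fingers":-0.4},{"x":0,"y":0,"z":0,"spin":0,"fingers":-0.4},{"x":0,"y":0,"z":0,"spin":0,"fingers":-0.4}]'

```text
t: 36.45
position: [0.457, 0.1176, 0.01]
orientation: [-0.0, 1.0, -0.022, 0.001]
force: [-2.8, 0.7, 10.3]
gripper_width: 0.0352
grip_force: 34.9
```

Request:
carry_out --plan '[{"x":0,"y":0,"z":-0.2,"spin":0,"fingers":-0.4},{"x":0,"y":0,"z":-0.4,"spin":0,"fingers":-0.4},{"x":0,"y":0,"z":-0.6,"spin":0,"fingers":-0.4},{"x":0,"y":0,"z":-0.6,"spin":0,"fingers":-0.4},{"x":0,"y":0,"z":-0.6,"spin":0,"fingers":-0.4}]'

```text
t: 36.87
position: [0.4582, 0.1177, 0.1311]
orientation: [-0.001, 1.0, -0.022, 0.003]
force: [-0.3, -0.2, -0.7]
gripper_width: 0.0347
grip_force: 34.9
```

```bash
cat >> h.py <<'E'
def tooldisc():
    """pivot disc centre from the low-saturation bright blob amid the orange, ahead of the fingers"""
    p=cam("wrist");h=cv2.cvtColor(p["img"],cv2.COLOR_RGB2HSV)
    m=cv2.inRange(h,(5,90,40),(25,255,255));ys,xs=np.where(m[60:275,230:420]);print("tips row",60+ys.min(),"cols",230+xs[ys<ys.min()+7].min(),230+xs[ys<ys.min()+7].max())
    c=h[:,321];r=[i for i in range(150,240) if c[i,1]<25 and 140<c[i,2]<180];print("disc rows",r[0] if r else None,r[-1] if r else None,len(r))
E
python3 - <<'E'
from h import *
tooldisc();X=slot(2,-.19,.003);go(X[0],X[1],.128,-.2)
E
```

```text
tips row 86 cols 277 379
disc rows 189 224 36
t36.9 pos [0.4567 0.1172 0.1294] yaw -0.0448 tilt [0.002 0.   ] w 0.0351 g 34.9 F [-0.4 -0.8 -1.2] q [-0.2   0.3  -0.14  2.1   0.06  0.75 -2.  ]
go [-0.229  1.561  0.006] spin 0.0494 rows 7.6 1.2
```

```bash
cat >> h.py <<'E'
def pegrows():
    p=cam("wrist");h=cv2.cvtColor(p["img"],cv2.COLOR_RGB2HSV);m=cv2.inRange(h,(5,90,40),(25,255,255))
    for r in list(range(90,160,15))+[200,206,212,236,245,255]:
        x=np.where(m[r,230:420])[0]+230;b=[(int(q[0]),int(q[-1])) for q in np.split(x,np.where(np.diff(x)>2)[0]+1) if len(q)>3];print(r,b,"mid",(x.min()+x.max())/2 if len(x) else None)
E
python3 - <<'E'
from h import *
pegrows()
E
```

```text
90 [(276, 291), (365, 378)] mid 327.0
105 [(280, 295), (359, 376)] mid 328.0
120 [(282, 297), (356, 372)] mid 327.0
135 [(285, 300), (352, 369)] mid 327.0
150 [(287, 302), (349, 365)] mid 326.0
200 [(283, 306), (343, 366)] mid 324.5
206 [(283, 305), (344, 367)] mid 325.0
212 [(282, 305), (344, 367)] mid 324.5
236 [(279, 314), (331, 369)] mid 324.0
245 [(283, 298), (348, 363)] mid 323.0
255 [(283, 298), (347, 363)] mid 323.0
```

```bash
python3 - <<'E'
from h import *
X=slot(2,-.19,.0025);print(X);go(X[0],X[1],.128,-.172)
E
```

```text
[ 0.39678402 -0.19310266  0.006     ]
t37.0 pos [0.4558 0.1169 0.1282] yaw -0.0448 tilt [-0.001 -0.   ] w 0.0347 g 34.9 F [ 0.1 -0.4 -1.2] q [-0.2   0.3  -0.14  2.1   0.06  0.75 -2.  ]
go [-0.225  1.562  0.002] spin 0.0405 rows 7.6 1.0
```

Request:
carry_out --plan '[{"x":-0.11,"y":0.8,"z":0,"spin":0.04,"fingers":-0.4},{"x":-0.11,"y":0.8,"z":0,"spin":0.04,"fingers":-0.4},{"x":-0.11,"y":0.8,"z":0,"spin":0.04,"fingers":-0.4},{"x":-0.11,"y":0.8,"z":0,"spin":0.04,"fingers":-0.4},{"x":-0.11,"y":0.8,"z":0,"spin":0.04,"fingers":-0.4},{"x":-0.11,"y":0.8,"z":0,"spin":0.04,"fingers":-0.4}]'

```text
t: 37.47
position: [0.4257, -0.0434, 0.1271]
orientation: [0.0, 0.996, -0.087, -0.002]
force: [0.5, 0.9, -0.4]
gripper_width: 0.0352
grip_force: 34.9
```

```bash
python3 - <<'E'
from h import *
X=slot(2,-.185,.0025);go(X[0],X[1],.068,-.172)
E
```

```text
t37.5 pos [ 0.4257 -0.0434  0.1271] yaw -0.1751 tilt [-0.004 -0.   ] w 0.0352 g 34.9 F [ 0.5  0.9 -0.4] q [ 0.06  0.23 -0.04  2.2   0.01  0.72 -1.74]
go [0.014 0.763 0.296] spin -0.0010 rows 3.9 0.0
```

Request:
carry_out --plan '[{"x":0.014,"y":0.75,"z":0,"spin":0,"fingers":-0.4},{"x":0.014,"y":0.75,"z":0,"spin":0,"fingers":-0.4},{"x":0.014,"y":0.75,"z":0,"spin":0,"fingers":-0.4},{"x":0.014,"y":0.75,"z":0,"spin":0,"fingers":-0.4},{"x":0.014,"y":0.75,"z":0.15,"spin":0,"fingers":-0.4},{"x":0.014,"y":0.75,"z":0.29,"spin":0,"fingers":-0.4},{"x":0.014,"y":0.75,"z":0.29,"spin":0,"fingers":-0.4},{"x":0.014,"y":0.75,"z":0.29,"spin":0,"fingers":-0.4},{"x":0.014,"y":0.75,"z":0.29,"spin":0,"fingers":-0.4}]'

```text
t: 38.22
position: [0.4053, -0.1889, 0.0709]
orientation: [-0.0, 0.996, -0.084, -0.0]
force: [0.1, -0.1, -0.2]
gripper_width: 0.035
grip_force: 34.9
```

```bash
python3 - <<'E'
from h import *
X=slot(2,-.132,.0025);go(X[0],X[1],.068,-.172)
E
```

```text
t38.2 pos [ 0.4053 -0.1889  0.0709] yaw -0.1682 tilt [-0.  0.] w 0.0350 g 34.9 F [ 0.1 -0.1 -0.2] q [ 0.32  0.36  0.05  2.19 -0.03  0.59 -1.35]
go [0.251 0.037 0.014] spin 0.0012 rows 1.2 0.0
```

Request:
carry_out --plan '[{"x":0,"y":0.037,"z":0.014,"spin":0.001,"fingers":-0.4},{"x":0.04,"y":0.037,"z":0.014,"spin":0.001,"fingers":-0.4},{"x":0.1,"y":0.037,"z":0.014,"spin":0.001,"fingers":-0.4},{"x":0.16,"y":0.037,"z":0.014,"spin":0.001,"fingers":-0.4},{"x":0.22,"y":0.037,"z":0.014,"spin":0.001,"fingers":-0.4},{"x":0.25,"y":0.037,"z":0.014,"spin":0.001,"fingers":-0.4},{"x":0.25,"y":0.037,"z":0.014,"spin":0.001,"fingers":-0.4},{"x":0.25,"y":0.037,"z":0.014,"spin":0.001,"fingers":-0.4}]'

```text
t: 38.88
position: [0.4528, -0.2058, 0.0681]
orientation: [0.0, 0.996, -0.087, 0.0]
force: [-0.0, -0.4, -1.1]
gripper_width: 0.035
grip_force: 34.9
```

```bash
python3 - <<'E'
from h import *
X=slot(2,-.112,.0025);go(X[0],X[1],.068,-.172);clipview(2)
E
```

```text
t38.9 pos [ 0.4528 -0.2058  0.0681] yaw -0.1735 tilt [ 0. -0.] w 0.0350 g 34.9 F [-0.  -0.4 -1.1] q [ 0.32  0.43  0.05  2.08 -0.04  0.63 -1.35]
go [ 0.103 -0.004  0.   ] spin -0.0005 rows 0.5 0.0
edge z 0.064 [336.  90.] [322.  90.] wire [313.  53.]
edge z 0.11 [342.  72.] [322.  72.] wire [311.  31.]
20 orange [] dark [(99, 104), (126, 169)]
35 orange [] dark [(0, 5), (99, 104), (125, 182)]
50 orange [] dark [(0, 4), (87, 104), (125, 162), (166, 180)]
65 orange [] dark [(0, 4), (89, 105), (122, 160), (165, 181)]
80 orange [] dark [(0, 4), (92, 179)]
95 orange [(57, 73), (141, 159)] dark [(91, 140), (160, 178)]
110 orange [(60, 76), (137, 155)] dark [(89, 112), (114, 136), (156, 159)]
125 orange [(63, 78), (134, 151)] dark [(93, 132), (153, 171)]
140 orange [(65, 80), (131, 148)] dark []
155 orange [(68, 83), (128, 144)] dark []
170 orange [(67, 88), (122, 144)] dark []
185 orange [(61, 90), (116, 147)] dark [(95, 115)]
200 orange [(63, 86), (124, 146)] dark []
215 orange [(61, 87), (122, 147)] dark []
```

Request:
carry_out --plan '[{"x":0.03,"y":-0.006,"z":0,"spin":0,"fingers":-0.4},{"x":0.06,"y":-0.006,"z":0,"spin":0,"fingers":-0.4},{"x":0.09,"y":-0.006,"z":0,"spin":0,"fingers":-0.4},{"x":0.103,"y":-0.006,"z":0,"spin":0,"fingers":-0.4},{"x":0.103,"y":-0.006,"z":0,"spin":0,"fingers":-0.4},{"x":0.103,"y":-0.006,"z":0,"spin":0,"fingers":-0.4}]'

```text
t: 39.43
position: [0.4731, -0.2081, 0.0676]
orientation: [-0.0, 0.996, -0.087, -0.0]
force: [-0.2, 0.3, -1.6]
gripper_width: 0.035
grip_force: 34.9
```

```bash
python3 - <<'E'
from h import *
X=slot(2,-.112,.003);go(X[0],X[1],.068,-.172);clipview(2)
E
```

```text
t39.4 pos [ 0.4731 -0.2081  0.0676] yaw -0.1735 tilt [-0.  0.] w 0.0350 g 34.9 F [-0.2  0.3 -1.6] q [ 0.31  0.46  0.05  2.04 -0.04  0.65 -1.36]
go [ 0.001 -0.    -0.002] spin -0.0005 rows 0.0 0.0
edge z 0.064 [339. 140.] [325. 140.] wire [316. 106.]
edge z 0.11 [345. 142.] [326. 141.] wire [315.  98.]
20 orange [] dark [(104, 108), (151, 165)]
35 orange [] dark [(103, 167)]
50 orange [] dark [(103, 165)]
65 orange [] dark [(0, 7), (104, 174)]
80 orange [] dark [(0, 6), (103, 107), (130, 162), (166, 183)]
95 orange [(57, 73), (141, 158)] dark [(0, 7), (103, 107), (129, 140), (160, 181)]
110 orange [(60, 76), (138, 155)] dark [(0, 9), (91, 106), (129, 136), (156, 162), (166, 179)]
125 orange [(63, 78), (134, 152)] dark [(4, 10), (93, 108), (128, 132), (153, 181)]
140 orange [(65, 81), (131, 148)] dark [(92, 108), (126, 129), (150, 165)]
155 orange [(68, 83), (127, 145)] dark [(92, 109), (118, 126), (146, 164)]
170 orange [(67, 88), (122, 137), (140, 144)] dark []
185 orange [(61, 90), (116, 131), (137, 147)] dark [(95, 115)]
200 orange [(63, 86), (123, 131), (134, 146)] dark []
215 orange [(61, 87), (122, 147)] dark []
```

Request:
carry_out --plan '[{"x":0,"y":0,"z":0,"spin":0,"fingers":0},{"x":0,"y":0,"z":0,"spin":0,"fingers":0.2},{"x":0,"y":0,"z":0,"spin":0,"fingers":0.5},{"x":0,"y":0,"z":0,"spin":0,"fingers":0.5},{"x":0,"y":0,"z":0,"spin":0,"fingers":0.5},{"x":0,"y":0,"z":0,"spin":0,"fingers":0.5}]'

```text
t: 39.98
position: [0.4732, -0.2082, 0.0679]
orientation: [0.0, 0.996, -0.087, 0.0]
force: [1.1, 0.5, -0.5]
gripper_width: 0.0689
grip_force: 0.0
```

```bash
python3 - <<'E'
from h import *
st();pegrows()
E
```

```text
t40.0 pos [ 0.4732 -0.2082  0.0679] yaw -0.1736 tilt [ 0. -0.] w 0.0689 g 0.0 F [ 1.1  0.5 -0.5] q [ 0.31  0.46  0.05  2.04 -0.04  0.65 -1.36]
90 [] mid None
105 [(296, 308), (342, 351)] mid 323.5
120 [(296, 311), (341, 351)] mid 323.5
135 [(296, 310), (340, 350)] mid 323.0
150 [(295, 310), (336, 350)] mid 322.5
200 [(283, 309), (333, 360)] mid 321.5
206 [(281, 304), (338, 362)] mid 321.5
212 [(279, 302), (341, 363)] mid 321.0
236 [(271, 316), (325, 370)] mid 320.5
245 [(274, 287), (350, 367)] mid 320.5
255 [(272, 285), (355, 368)] mid 320.0
```

Request:
carry_out --plan '[{"x":-0.1,"y":0,"z":0,"spin":0,"fingers":0.5},{"x":-0.25,"y":0,"z":0,"spin":0,"fingers":0.5},{"x":-0.4,"y":0,"z":0,"spin":0,"fingers":0.5},{"x":-0.45,"y":0,"z":-0.2,"spin":0,"fingers":0.5},{"x":-0.45,"y":0,"z":-0.42,"spin":0,"fingers":0.5},{"x":-0.4,"y":-0.2,"z":-0.42,"spin":0,"fingers":1},{"x":-0.3,"y":-0.4,"z":-0.42,"spin":0,"fingers":1},{"x":-0.3,"y":-0.6,"z":-0.42,"spin":0,"fingers":1},{"x":-0.3,"y":-0.8,"z":-0.42,"spin":0,"fingers":1},{"x":-0.3,"y":-1,"z":-0.42,"spin":0,"fingers":1},{"x":-0.3,"y":-1,"z":-0.42,"spin":0,"fingers":1}]'

```text
t: 40.95
position: [0.4498, 0.0071, 0.1522]
orientation: [-0.002, 0.997, -0.081, 0.001]
force: [0.9, 0.0, -0.3]
gripper_width: 0.0918
grip_force: 0.0
```

```bash
python3 - <<'E'
from h import *
go(.438,.2424,.15,-.288)
q=cam("top")
hsv=cv2.cvtColor(q["img"],cv2.COLOR_RGB2HSV);m=cv2.inRange(hsv,(8,110,60),(22,255,255))
n,l,s,c=cv2.connectedComponentsWithStats(m)
for i in range(1,n):
    if s[i,4]>60:
        z=.07 if c[i][0]>350 else .012;X=onz(q,*c[i],z)[:2];cc,ss=np.cos(RA),np.sin(RA);d=X-np.array([RX,RY]);print("peg",s[i],X.round(4),"rack",(cc*d[0]+ss*d[1]).round(4),(-ss*d[0]+cc*d[1]).round(4))
E
```

```text
t41.0 pos [0.4498 0.0071 0.1522] yaw -0.1625 tilt [0.002 0.003] w 0.0918 g 0.0 F [ 0.9  0.  -0.3] q [-0.01  0.22 -0.09  2.13  0.02  0.79 -1.85]
go [-0.248 -1.152  0.015] spin 0.0399 rows 5.7 1.0
peg [402 236  18  42 167] [ 0.5156 -0.2038] rack -0.0714 0.0156
peg [145 241  26  42 302] [0.5031 0.3878] rack -0.2012 0.5929
peg [446 245  25  47 345] [ 0.4929 -0.3146] rack -0.0717 -0.0975
peg [418 246   9  36 131] [ 0.5031 -0.2312] rack -0.0783 -0.0137
peg [208 253  27  42 305] [0.4763 0.2317] rack -0.1965 0.4346
```

Request:
carry_out --plan '[{"x":-0.13,"y":-0.6,"z":0,"spin":0.04,"fingers":1},{"x":-0.13,"y":-0.6,"z":0,"spin":0.04,"fingers":1},{"x":-0.13,"y":-0.6,"z":0,"spin":0.04,"fingers":1},{"x":-0.13,"y":-0.6,"z":0,"spin":0.04,"fingers":1},{"x":-0.25,"y":-1,"z":0,"spin":0.04,"fingers":1},{"x":-0.25,"y":-1,"z":0,"spin":0.04,"fingers":1},{"x":-0.25,"y":-1,"z":0,"spin":0.04,"fingers":1},{"x":-0.25,"y":-1,"z":0,"spin":0.04,"fingers":1},{"x":-0.25,"y":-1,"z":0,"spin":0.04,"fingers":1}]'

```text
t: 41.75
position: [0.4341, 0.2032, 0.1515]
orientation: [0.001, 0.989, -0.15, -0.0]
force: [-0.7, -0.1, 0.9]
gripper_width: 0.092
grip_force: 0.0
```

Request:
carry_out --plan '[{"x":0,"y":-0.15,"z":0,"spin":0,"fingers":1},{"x":0,"y":-0.15,"z":0,"spin":0,"fingers":1},{"x":0,"y":-0.15,"z":0,"spin":0,"fingers":1}]'

```text
t: 42.0
position: [0.4434, 0.2323, 0.1517]
orientation: [0.0, 0.989, -0.15, 0.0]
force: [-0.8, -1.0, -0.2]
gripper_width: 0.092
grip_force: 0.0
```

```bash
python3 - <<'E'
from h import *
pegauto((.4745,.2316),-.288)
E
```

```text
mask [276, 130, 77, 124, 2523] centroid [0.4763 0.2312]
 discs (array([[310.5, 195.5],
       [322.5, 179.5]]), array([10. , 11.3], dtype=float32))
pivot [0.4723 0.232 ] yaw -0.2388 x range -0.0467 0.0505 jaw mid 0.0003 handle mid 0.0003 handle span 0.0638
t42.0 pos [0.4431 0.2315 0.1515] yaw -0.3015 tilt [-0.001 -0.001] w 0.0919 g 0.0 F [ 0.7 -1.  -0.4] q [-0.39  0.31 -0.19  2.01  0.08  0.83 -2.49]
go [-0.051 -0.035  0.717] spin -0.0199 rows 3.5 0.5
```

Request:
carry_out --plan '[{"x":-0.051,"y":-0.033,"z":0.1,"spin":-0.02,"fingers":1},{"x":-0.051,"y":-0.033,"z":0.3,"spin":-0.02,"fingers":1},{"x":-0.051,"y":-0.033,"z":0.5,"spin":-0.02,"fingers":1},{"x":-0.051,"y":-0.033,"z":0.65,"spin":-0.02,"fingers":1},{"x":-0.051,"y":-0.033,"z":0.712,"spin":-0.02,"fingers":1},{"x":-0.051,"y":-0.033,"z":0.712,"spin":-0.02,"fingers":1},{"x":-0.051,"y":-0.033,"z":0.712,"spin":-0.02,"fingers":1}]' --squeeze 35

```text
t: 42.63
position: [0.4348, 0.2411, 0.009]
orientation: [0.001, 0.993, -0.119, -0.001]
force: [0.8, -0.9, 0.8]
gripper_width: 0.0917
grip_force: 0.0
```

```bash
python3 - <<'E'
from h import *
y=-.2388;go(.4723-.038*np.cos(y),.232-.038*np.sin(y),.008,y)
E
```

```text
t42.6 pos [0.4348 0.2411 0.009 ] yaw -0.2383 tilt [-0.001 -0.002] w 0.0917 g 0.0 F [ 0.8 -0.9  0.8] q [-0.45  0.55 -0.15  2.09  0.16  0.52 -2.53]
go [ 0.003 -0.     0.005] spin 0.0002 rows 0.0 0.0
```

Request:
carry_out --plan '[{"x":0.003,"y":0,"z":0,"spin":0,"fingers":-0.4},{"x":0.003,"y":0,"z":0,"spin":0,"fingers":-0.4},{"x":0.003,"y":0,"z":0,"spin":0,"fingers":-0.4},{"x":0.003,"y":0,"z":0,"spin":0,"fingers":-0.4},{"x":0.003,"y":0,"z":0,"spin":0,"fingers":-0.4},{"x":0.003,"y":0,"z":0,"spin":0,"fingers":-0.4},{"x":0.003,"y":0,"z":0,"spin":0,"fingers":-0.4},{"x":0.003,"y":0,"z":0,"spin":0,"fingers":-0.4},{"x":0.003,"y":0,"z":0,"spin":0,"fingers":-0.4},{"x":0.003,"y":0,"z":0,"spin":0,"fingers":-0.4},{"x":0.003,"y":0,"z":0,"spin":0,"fingers":-0.4},{"x":0.003,"y":0,"z":0,"spin":0,"fingers":-0.4}]'

```text
t: 43.63
position: [0.4357, 0.2434, 0.0104]
orientation: [-0.0, 0.993, -0.118, 0.0]
force: [-1.6, -0.2, 8.0]
gripper_width: 0.0354
grip_force: 35.0
```

Request:
carry_out --plan '[{"x":0,"y":0,"z":0,"spin":0,"fingers":-0.4},{"x":0,"y":0,"z":0,"spin":0,"fingers":-0.4},{"x":0,"y":0,"z":-0.2,"spin":0,"fingers":-0.4},{"x":0,"y":0,"z":-0.4,"spin":0,"fingers":-0.4},{"x":0,"y":0,"z":-0.6,"spin":0,"fingers":-0.4},{"x":0,"y":0,"z":-0.6,"spin":0,"fingers":-0.4},{"x":0,"y":0,"z":-0.6,"spin":0,"fingers":-0.4}]'

```text
t: 44.22
position: [0.4369, 0.2435, 0.1316]
orientation: [-0.002, 0.993, -0.118, 0.002]
force: [0.3, -0.2, -1.4]
gripper_width: 0.0355
grip_force: 35.0
```

```bash
python3 - <<'E'
from h import *
st();tooldisc();pegrows();X=slot(3,-.19,.003);go(X[0],X[1],.13,-.19)
E
```

```text
t44.2 pos [0.4369 0.2435 0.1316] yaw -0.2365 tilt [0.005 0.002] w 0.0355 g 35.0 F [ 0.3 -0.2 -1.4] q [-0.4   0.34 -0.21  2.03  0.1   0.78 -2.47]
tips row 84 cols 274 376
disc rows 187 223 37
90 [(274, 289), (361, 376)] mid 325.0
105 [(277, 293), (356, 373)] mid 325.0
120 [(280, 295), (353, 369)] mid 324.5
135 [(283, 298), (350, 366)] mid 324.5
150 [(286, 301), (346, 363)] mid 324.5
200 [(282, 304), (343, 365)] mid 323.5
206 [(281, 304), (343, 366)] mid 323.5
212 [(281, 305), (342, 366)] mid 323.5
236 [(279, 309), (336, 368)] mid 323.5
245 [(283, 297), (347, 363)] mid 323.0
255 [(283, 297), (347, 362)] mid 322.5
t44.3 pos [0.4348 0.2421 0.1287] yaw -0.2365 tilt [-0.001 -0.001] w 0.0353 g 35.0 F [ 0.1 -0.1 -1.2] q [-0.4   0.34 -0.21  2.03  0.1   0.78 -2.47]
go [ 0.307  1.658 -0.005] spin -0.0148 rows 8.1 0.4
```

Request:
carry_out --plan '[{"x":0.1,"y":0.9,"z":0,"spin":-0.015,"fingers":-0.4},{"x":0.1,"y":0.9,"z":0,"spin":-0.015,"fingers":-0.4},{"x":0.1,"y":0.9,"z":0,"spin":-0.015,"fingers":-0.4},{"x":0.1,"y":0.9,"z":0,"spin":-0.015,"fingers":-0.4},{"x":0.1,"y":0.9,"z":0,"spin":-0.015,"fingers":-0.4},{"x":0.1,"y":0.9,"z":0,"spin":-0.015,"fingers":-0.4}]'

```text
t: 44.82
position: [0.4105, 0.0587, 0.1275]
orientation: [0.001, 0.995, -0.098, -0.002]
force: [0.3, 0.7, -0.9]
gripper_width: 0.0352
grip_force: 35.0
```

```bash
python3 - <<'E'
from h import *
X=slot(3,-.185,.0033);go(X[0],X[1],.0685,-.188)
E
```

```text
t44.8 pos [0.4105 0.0587 0.1275] yaw -0.1961 tilt [-0.005 -0.002] w 0.0352 g 35.0 F [ 0.3  0.7 -0.9] q [-0.09  0.21 -0.15  2.22  0.05  0.72 -2.04]
go [0.206 0.743 0.297] spin -0.0026 rows 4.0 0.1
```

Request:
carry_out --plan '[{"x":0.2,"y":0.74,"z":0,"spin":-0.003,"fingers":-0.4},{"x":0.2,"y":0.74,"z":0,"spin":-0.003,"fingers":-0.4},{"x":0.2,"y":0.74,"z":0,"spin":-0.003,"fingers":-0.4},{"x":0.2,"y":0.74,"z":0,"spin":-0.003,"fingers":-0.4},{"x":0.2,"y":0.74,"z":0.15,"spin":-0.003,"fingers":-0.4},{"x":0.2,"y":0.74,"z":0.29,"spin":-0.003,"fingers":-0.4},{"x":0.2,"y":0.74,"z":0.29,"spin":-0.003,"fingers":-0.4},{"x":0.2,"y":0.74,"z":0.29,"spin":-0.003,"fingers":-0.4},{"x":0.2,"y":0.74,"z":0.29,"spin":-0.003,"fingers":-0.4}]'

```text
t: 45.57
position: [0.4245, -0.0889, 0.0715]
orientation: [-0.0, 0.996, -0.089, -0.0]
force: [-0.0, 0.3, -0.0]
gripper_width: 0.035
grip_force: 35.0
```

```bash
python3 - <<'E'
from h import *
X=slot(3,-.1325,.0033);go(X[0],X[1],.0685,-.188)
E
```

```text
t45.6 pos [ 0.4245 -0.0889  0.0715] yaw -0.1782 tilt [-0.001  0.   ] w 0.0350 g 35.0 F [-0.   0.3 -0. ] q [ 0.17  0.34 -0.05  2.22  0.03  0.58 -1.65]
go [0.254 0.04  0.015] spin 0.0031 rows 1.2 0.1
```

Request:
carry_out --plan '[{"x":0,"y":0.04,"z":0.015,"spin":0.003,"fingers":-0.4},{"x":0.04,"y":0.04,"z":0.015,"spin":0.003,"fingers":-0.4},{"x":0.1,"y":0.04,"z":0.015,"spin":0.003,"fingers":-0.4},{"x":0.16,"y":0.04,"z":0.015,"spin":0.003,"fingers":-0.4},{"x":0.22,"y":0.04,"z":0.015,"spin":0.003,"fingers":-0.4},{"x":0.25,"y":0.04,"z":0.015,"spin":0.003,"fingers":-0.4},{"x":0.25,"y":0.04,"z":0.015,"spin":0.003,"fingers":-0.4},{"x":0.25,"y":0.04,"z":0.015,"spin":0.003,"fingers":-0.4}]'

```text
t: 46.23
position: [0.4721, -0.1067, 0.0687]
orientation: [0.0, 0.996, -0.095, 0.0]
force: [-0.2, -0.4, -0.1]
gripper_width: 0.0348
grip_force: 35.0
```

```bash
python3 - <<'E'
from h import *
X=slot(3,-.1125,.0033);go(X[0],X[1],.0685,-.188);clipview(3)
E
```

```text
t46.2 pos [ 0.4721 -0.1067  0.0687] yaw -0.1894 tilt [ 0. -0.] w 0.0348 g 35.0 F [-0.2 -0.4 -0.1] q [ 0.18  0.41 -0.04  2.11  0.02  0.62 -1.63]
go [ 0.104 -0.005  0.001] spin -0.0004 rows 0.5 0.0
edge z 0.064 [335.  88.] [321.  88.] wire [311.  52.]
edge z 0.11 [340.  70.] [320.  69.] wire [309.  29.]
20 orange [] dark [(96, 99), (120, 174)]
35 orange [] dark [(96, 99), (120, 161), (163, 180)]
50 orange [] dark [(84, 100), (118, 178)]
65 orange [] dark [(87, 159), (163, 176)]
80 orange [] dark [(89, 175)]
95 orange [(55, 71), (138, 155)] dark [(89, 136)]
110 orange [(58, 73), (134, 152)] dark [(89, 110), (113, 133), (153, 158)]
125 orange [(61, 76), (131, 148)] dark [(93, 130), (151, 167)]
140 orange [(64, 79), (129, 145)] dark []
155 orange [(66, 81), (126, 142)] dark []
170 orange [(66, 86), (120, 142)] dark []
185 orange [(59, 89), (115, 148)] dark [(94, 114)]
200 orange [(62, 84), (123, 145)] dark []
215 orange [(60, 86), (121, 146)] dark []
```

Request:
carry_out --plan '[{"x":0.03,"y":-0.005,"z":0,"spin":0,"fingers":-0.4},{"x":0.06,"y":-0.005,"z":0,"spin":0,"fingers":-0.4},{"x":0.09,"y":-0.005,"z":0,"spin":0,"fingers":-0.4},{"x":0.112,"y":-0.005,"z":0,"spin":0,"fingers":-0.4},{"x":0.112,"y":-0.005,"z":0,"spin":0,"fingers":-0.4},{"x":0.112,"y":-0.005,"z":0,"spin":0,"fingers":-0.4}]'

```text
t: 46.78
position: [0.4943, -0.1099, 0.0682]
orientation: [0.0, 0.996, -0.095, -0.0]
force: [-0.9, -0.4, -1.1]
gripper_width: 0.035
grip_force: 35.0
```

```bash
python3 - <<'E'
from h import *
X=slot(3,-.111,.0033);go(X[0],X[1],.0685,-.188);clipview(3)
E
```

```text
t46.8 pos [ 0.4943 -0.1099  0.0682] yaw -0.1893 tilt [-0.  0.] w 0.0350 g 35.0 F [-0.9 -0.4 -1.1] q [ 0.18  0.44 -0.03  2.06  0.02  0.64 -1.63]
go [-0.     0.    -0.001] spin -0.0004 rows 0.0 0.0
edge z 0.064 [337. 143.] [323. 143.] wire [314. 109.]
edge z 0.11 [343. 146.] [324. 145.] wire [312. 102.]
20 orange [] dark [(140, 161)]
35 orange [] dark [(99, 163)]
50 orange [] dark [(99, 162)]
65 orange [] dark [(99, 103), (110, 178)]
80 orange [] dark [(100, 102), (123, 159), (163, 180)]
95 orange [(55, 71), (138, 155)] dark [(100, 102), (123, 136), (156, 178)]
110 orange [(58, 73), (135, 152)] dark [(99, 102), (122, 133), (153, 177)]
125 orange [(61, 76), (131, 149)] dark [(91, 102), (122, 130), (150, 175)]
140 orange [(63, 79), (128, 145)] dark [(91, 127), (147, 164)]
155 orange [(66, 82), (125, 142)] dark [(91, 124), (143, 161)]
170 orange [(65, 86), (120, 142)] dark [(55, 64), (88, 118), (144, 168), (176, 209)]
185 orange [(59, 89), (115, 148)] dark [(94, 113)]
200 orange [(62, 84), (123, 145)] dark []
215 orange [(60, 86), (120, 146)] dark []
```

Screen and wire are between the jaws; release.

Request:
carry_out --plan '[{"x":0,"y":0,"z":0,"spin":0,"fingers":0},{"x":0,"y":0,"z":0,"spin":0,"fingers":0.2},{"x":0,"y":0,"z":0,"spin":0,"fingers":0.5},{"x":0,"y":0,"z":0,"spin":0,"fingers":0.5},{"x":0,"y":0,"z":0,"spin":0,"fingers":0.5},{"x":0,"y":0,"z":0,"spin":0,"fingers":0.5}]'

```text
t: 47.33
position: [0.4942, -0.1099, 0.0685]
orientation: [0.0, 0.996, -0.095, 0.0]
force: [0.6, 0.9, -0.1]
gripper_width: 0.0688
grip_force: 0.0
```

```bash
python3 - <<'E'
from h import *
st();pegrows()
E
```

```text
t47.3 pos [ 0.4942 -0.1099  0.0685] yaw -0.1893 tilt [ 0. -0.] w 0.0688 g 0.0 F [ 0.6  0.9 -0.1] q [ 0.18  0.44 -0.03  2.06  0.02  0.64 -1.63]
90 [] mid None
105 [(294, 305), (339, 349)] mid 321.5
120 [(294, 309), (339, 349)] mid 321.5
135 [(294, 308), (338, 348)] mid 321.0
150 [(294, 308), (334, 348)] mid 321.0
200 [(281, 306), (333, 359)] mid 320.0
206 [(279, 302), (338, 361)] mid 320.0
212 [(277, 300), (340, 363)] mid 320.0
236 [(271, 315), (324, 369)] mid 320.0
245 [(272, 286), (353, 366)] mid 319.0
255 [(271, 285), (354, 368)] mid 319.5
```

Request:
carry_out --plan '[{"x":-0.1,"y":0,"z":0,"spin":0,"fingers":0.5},{"x":-0.2,"y":0,"z":0,"spin":0,"fingers":0.5},{"x":-0.3,"y":0,"z":0,"spin":0,"fingers":0.5},{"x":-0.4,"y":0,"z":0,"spin":0,"fingers":0.5},{"x":-0.4,"y":0,"z":-0.2,"spin":0,"fingers":0.5},{"x":-0.4,"y":0,"z":-0.4,"spin":0,"fingers":0.5},{"x":-0.4,"y":0.2,"z":-0.6,"spin":0,"fingers":0.5},{"x":-0.3,"y":0.4,"z":-0.8,"spin":0,"fingers":0.5},{"x":-0.25,"y":0.5,"z":-0.9,"spin":0,"fingers":0.5},{"x":-0.25,"y":0.5,"z":-0.9,"spin":0,"fingers":0.5}]'

```text
t: 48.22
position: [0.4277, -0.2028, 0.2525]
orientation: [0.001, 0.995, -0.096, 0.003]
force: [1.0, -0.9, 0.6]
gripper_width: 0.0688
grip_force: 0.0
```

```bash
python3 - <<'E'
from h import *
st();cc,ss=np.cos(RA),np.sin(RA)
for name in("top","wrist"):
    q=cam(name);save(q,"fin_"+name);hsv=cv2.cvtColor(q["img"],cv2.COLOR_RGB2HSV);m=cv2.inRange(hsv,(8,110,60),(22,255,255))
    n,l,s,c=cv2.connectedComponentsWithStats(m);print(name)
    for i in range(1,n):
        if s[i,4]>60:
            X=onz(q,*c[i],.075 if c[i][0]>350 or name=="wrist" else .012)[:2];d=X-np.array([RX,RY]);print("peg",s[i].tolist(),X.round(4),"rack",(cc*d[0]+ss*d[1]).round(4),(-ss*d[0]+cc*d[1]).round(4))
g=cv2.GaussianBlur(cv2.cvtColor(q["img"],cv2.COLOR_RGB2GRAY),(3,3),0)
for k in(1,2,3):
    for z,x in((.15,0),(.11,-.034)):
        a=proj(q,slot(k,x,.0015,z));u,v=a.round().astype(int)
        e=[proj(q,slot(k,x,y,z))[0] for y in(-.0025,.0055)]
        print(k,z,a.round(1),"expected cols",np.round(e,1),g[v,u-16:u+17].tolist() if 2<v<478 and 20<u<620 else None)
E
```

```text
t48.2 pos [ 0.4277 -0.2028  0.2525] yaw -0.1928 tilt [ 0.006 -0.003] w 0.0688 g 0.0 F [ 1.  -0.9  0.6] q [ 0.33  0.12  0.04  1.99 -0.    1.03 -1.39]
top
peg [359, 226, 18, 41, 154] [ 0.5414 -0.1065] rack -0.0655 0.1161
peg [375, 234, 9, 38, 149] [ 0.5271 -0.1319] rack -0.0744 0.0884
peg [402, 236, 25, 46, 314] [ 0.5112 -0.2148] rack -0.0735 0.004
peg [145, 241, 26, 42, 298] [0.503  0.3877] rack -0.2013 0.5929
peg [446, 245, 25, 40, 320] [ 0.4964 -0.313 ] rack -0.0685 -0.0952
wrist
peg [175, 62, 63, 118, 2254] [ 0.5288 -0.1202] rack -0.0751 0.1002
peg [285, 65, 27, 117, 954] [ 0.5172 -0.2026] rack -0.0701 0.0171
peg [316, 65, 27, 117, 954] [ 0.5128 -0.229 ] rack -0.0692 -0.0096
peg [390, 65, 63, 118, 2621] [ 0.4922 -0.3122] rack -0.0729 -0.0953
peg [181, 79, 21, 37, 385] [ 0.5573 -0.1152] rack -0.0482 0.1108
peg [122, 355, 30, 75, 742] [0.2757 0.0356] rack -0.3541 0.2026
peg [488, 354, 34, 76, 858] [ 0.2046 -0.3702] rack -0.3431 -0.2092
peg [231, 448, 409, 17, 3914] [ 0.1156 -0.3289] rack -0.4386 -0.1865
1 0.15 [470.8   4.7] expected cols [477.  464.5] [38, 46, 63, 93, 118, 114, 81, 5
[... 444 characters left out ...]
19, 118, 117, 118, 119, 118, 113, 97, 73, 61, 70, 82, 84, 81, 82, 84, 85, 87, 90, 96]
2 0.11 [315.4  72.2] expected cols [320.6 310.2] [116, 124, 141, 152, 153, 152, 148, 127, 89, 60, 54, 61, 83, 112, 132, 139, 142, 141, 134, 120, 102, 92, 97, 104, 105, 104, 100, 89, 74, 69, 73, 76, 77]
3 0.15 [157.9   2.9] expected cols [164.2 151.6] [188, 189, 190, 189, 188, 188, 189, 189, 186, 166, 134, 114, 112, 114, 115, 115, 116, 117, 118, 116, 106, 83, 57, 43, 57, 106, 161, 186, 189, 188, 181, 165, 142]
3 0.11 [184.7  71.6] expected cols [190.  179.5] [190, 190, 189, 188, 188, 187, 187, 188, 188, 189, 187, 178, 155, 129, 118, 123, 133, 137, 128, 102, 68, 44, 37, 39, 38, 37, 39, 44, 47, 47, 48, 53, 55]
```

```bash
python3 -c "
from workcell import robot
print(robot.job_done())"
```

```text
the job is handed in; nothing more can be done
None
```

I handed the job in at about 48 s of the 210 s limit. All three screens stand upright in their own rack slots, each pegged at its near edge to the upright wire. One spare peg was left where it lay; the bottle, cup and soap were never approached closely, though I did not re-measure them at the end.

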